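# Set out the portioning station round the scale

## Task

Set out the portioning station: clear the white dip cup off the scale and stand the tan rice bowl upright in the middle of the scale instead. Stand the brown oil jar in the middle of the coaster that lies between the scale and the steel scoop rest, and the dip cup, upright, in the middle of the other coaster, on the far side of the scale. Lay the red scoop lengthwise in the scoop rest, open side up, and leave the black scoop and the green tin where they are.

Things in the scene. Friction and masses are not known exactly. Their poses are not given: they have to be found in the camera images.
- scale: flat black kitchen scale, fixed in place, 205 long (its own x axis, roughly along world y), 145 wide (its y axis), top surface 16 above the work surface; origin under its centre on the work surface; the middle of its top is straight above the origin.
- coaster_grey: round dark grey coaster, 96 across, 5 thick, fixed; origin under its centre. It lies on one side (world +y or -y) of the scale and the blue coaster on the other; which is which varies.
- coaster_blue: round blue coaster, 96 across, 5 thick, fixed; origin under its centre.
- scoop_rest: shallow rectangular steel tray for a scoop, fixed, outside 176 (its x axis) by 88 (its y axis), inside 168 by 80, floor 3 above the work surface, rim 8 high; origin under its centre. It stands at the far left or far right end of the row, beyond one of the coasters.
- dip_cup: small white open cup, loose, standing on the scale at the start: 47 high, 76 across the rim, 52 the foot. Origin: centre of its underside, z out of its mouth. Grip it by the rim, one finger inside; its walls are about 3 thick and lean out 14 degrees, so upright fingers tip it until the wall is upright, and it comes to rest about 6 nearer the gripped side than the fingers were aimed.
- rice_bowl: tan open bowl, loose: 64 high, 93 across the rim, 63 the foot. Origin: centre of its underside, z out of its mouth. Grip it by the rim, one finger inside; its walls are about 3 thick and lean out 13 degrees, so upright fingers tip it until the wall is upright, and it comes to rest about 10 nearer the gripped side than the fingers were aimed.
- oil_jar: brown round jar with a white screw lid (fixed on), 58 in diameter up to about 75, lid 52 wide, 105 high in all, loose, about 250 g. Origin at the centre of its underside, z axis up through the lid.
- scoop_red: red measuring scoop, open side up, 147 long, loose, 45 g. Origin mid-length on its underside; y axis runs along the handle towards the cup. Cup 61 across, 30 high, centred at y +43; flat handle 16 wide, 6 thick, 25 to 31 up, from y -74 to +13: grip it near the cup. It balances near +18, the edge of its foot, so it may rest level or rocked back 0.25 rad on its handle end; both are fine.
- scoop_dark: black measuring scoop, same shape as the red one; a bystander to leave alone.
- tea_tin: green tin with a lid, 71 x 88 x 111 high; a bystander to leave alone, at the end of the row opposite the scoop rest. Origin at the centre of its underside.

How it is judged (in metres and radians):
At the end, for the whole second after the job is handed in: All released, at rest: bowl upright on scale, jar upright on coaster nearer the rest, dip cup upright on the other, each within 15 mm of centre; red scoop in the rest, open side up (tilt under 0.35), within 15 mm (lengthwise) and 12 mm of its middle, along it; black scoop and tin unmoved (20 mm) (horizontal distance between rice_bowl and scale below 0.015 m and height (world z) of rice_bowl between 0.012 and 0.022 m and angle between each of rice_bowl, oil_jar, dip_cup's own z axis and vertical below 0.1 rad and ((horizontal distance between coaster_grey and scoop_rest below 0.4 m and horizontal distance between oil_jar and coaster_grey below 0.015 m and horizontal distance between dip_cup and coaster_blue below 0.015 m) or (horizontal distance between coaster_grey and scoop_rest above 0.4 m and horizontal distance between oil_jar and coaster_blue below 0.015 m and horizontal distance between dip_cup and coaster_grey below 0.015 m)) and height (world z) of oil_jar between 0.002 and 0.01 m and height (world z) of dip_cup between 0.002 and 0.01 m and x of scoop_red in the frame of scoop_rest between -0.015 and 0.015 m and y of scoop_red in the frame of scoop_rest between -0.012 and 0.012 m and z of scoop_red in the frame of scoop_rest between -0.006 and 0.006 m and angle between the y axis of scoop_red and the x axis of scoop_rest, either way round below 0.4 rad and angle between scoop_red's own z axis and vertical below 0.35 rad and linear speed of each of rice_bowl, oil_jar, dip_cup, scoop_red below 0.02 m/s); the robot touches nothing.
It fails at once if the black scoop is shifted by more than 20 mm (distance of scoop_dark from where it was at the start of the episode above 0.02 m).
It fails at once if the green tin is shifted by more than 20 mm (distance of tea_tin from where it was at the start of the episode above 0.02 m).
It also fails if it takes over 96 s, if anything falls off the work surface, if the arm or the gripper's body presses on something with over 40 N, if the wrist force passes 120 N, or if a joint passes its speed limit or range.

## Robot

A 7-joint arm with a two-finger parallel gripper is mounted at the origin on a cart in front of the work surface, level with it; the furniture and walls round the work are solid. World frame = base frame: x ahead of the robot, y to its left, z up, the work surface at z = 0. Lengths are in m, angles in degrees, forces in N, time in s.
With the tool pointing down it reaches from about 0.4 to 0.85 m from the base axis. Payload 4.5 kg.
Tool frame: the origin (TCP) lies midway between the tips of the shut fingers; the grasp point (between the pads) lies 19 mm behind it; z points along the fingers, y is the direction in which the jaws open and shut (so a half turn about z gives the same grasp; the last joint's range is limited). The gripper opens to 88 mm and grips with 3 to 60 N. Pads are 18 mm wide; open, the fingers measure 123 mm over their backs; the gripper's body (75 mm by 187 mm) begins 45 mm behind the grasp point.
Start: joints at [-71.058, 39.483, -11.15, 89.685, 9.013, 51.709, -12.324], TCP at [0.183, 0.598, 0.211] pointing down, gripper open.
Joint ranges: [-172.22, 172.22], [-26.19, 119.32], [-84.43, 86.54], [7.71, 146.69], [-57.33, 237.33], [2.42, 119.75], [-152.13, 152.13]. Speed limits (degrees/s): [147.25, 147.25, 180, 180, 180, 180, 180].

## Interface

Orientations are given as a 3x3 rotation matrix whose columns are the frame's x, y, z axes.
In Python, from bench import state, grab_frame, camera_model, hand_in gives the robot as it stands.
- The arm moves only by the tool servo_tool, never from a script. Its argument "deltas" is a list of rows, each an object with "dp": the shift along the tool's x, y, z each as a share of 25 mm, from -1 to 1, a list of three; "dr": the turn, a rotation vector about the tool's x, y, z each as a share of 0.12 rad, from -1 to 1, a list of three; "gripper": the opening, from -1 (shut) to 1 (fully open). A call has 1 to 12 rows; each row shifts and turns the commanded pose from where the row before left it, along the tool's axes as they then stand; what a row does not reach is not made up. A row lasts 1/8 s, in which the tool goes at most 62.5 mm and 10.7 degrees, less where a joint would pass 70% of its speed; a pose out of reach is approached as far as the arm can. A call with a number of a shift or a turn outside -1 to 1 is refused whole. A call with a gripper value outside its range is refused whole. The fingers move at their own pace and stop on an object; "squeeze" is the grip in N (left out, the last holds). Time passes only in rows, so rows that do not move let the fingers close. It gives the time, the measured TCP pose, the force and the opening at its end, in the units of the state.
- state(): the state, without advancing time (a new reading comes with each control period).
- grab_frame(name): name is "side" or "top" or "wrist"; returns the picture (420x560x3 uint8, red, green, blue); there is no depth.
- camera_model(name): a dict with "K" (3x3 intrinsics, pixels), "k1" (the pictures are not rectified: a ray, as slopes to the right and down, at radius r is drawn at 1 + k1 r^2 times it, then the intrinsics apply), "world_from_camera" (4x4, takes a point from camera to world coordinates); the wrist camera has in their place "mount" (4x4, takes a point from camera to tool coordinates, whose origin is the TCP and whose axes are the flange's). Camera axes: x right, y down, z forward; pixel columns grow to the right and rows downward; lengths in m; the calibration is good to about 2 mm. A picture is of the moment at which its call begins: read the wrist's pose just before it. camera_model takes no time and is no camera call.
- hand_in(): hands the job in, once; it reports no verdict.
The state is a dict: "time_s": time; "q": joint angles; "qd": joint speeds; "tau": joint torques, N m; "tcp_pos": TCP position; "eef_rot": TCP orientation; "force": force on the tool from outside, world axes, zero at the start; "torque": the same for the moment, N m; "opening": finger opening in m.
Only numpy, scipy, OpenCV 4.12 (cv2) and the standard library are available. Lean on these libraries where they do the work, as an engineer would, in place of code of your own. Each camera call takes 0.05 s, during which the arm holds its last target. There are 200 camera calls.

## Working session

There is one attempt and no reset: what is moved stays moved. The work goes in short steps, Python scripts to look and compute and a tool call to move; the robot and the scene stay as the last step left them, time stands still between calls to the robot, and variables do not carry over. Pictures are saved under pics/ and viewed, about 12 in all and at most 16, crops included, and the job is handed in when it is done.

Besides the shell and the picture viewer there is one more tool, called after "Emit:" in YAML: its name, and indented under it one key for each argument. servo_tool: Moves the arm, as the interface text tells. Its arguments: {"type":"object","properties":{"deltas":{"type":"array","items":{"type":"object","properties":{"dp":{"type":"array","items":{"type":"number"}},"dr":{"type":"array","items":{"type":"number"}},"gripper":{"type":"number"}}}},"squeeze":{"type":"number"}},"required":["deltas"]}

```bash
ls; mkdir -p pics; python3 - <<'E'
from bench import *
import cv2
s=state();print(s)
for n in("top","side","wrist"):
    m=camera_model(n);print(n,m)
    cv2.imwrite(f"pics/{n}0.png",cv2.cvtColor(grab_frame(n),cv2.COLOR_RGB2BGR))
E
```

```text
pics
{'time_s': 0.0, 'q': array([-71.05768642,  39.53384433, -11.14642048,  89.74571224,
         9.0113215 ,  51.70910523, -12.3242144 ]), 'qd': array([-0.05142489,  0.03735879,  0.01336284,  0.00795244,  0.00580641,
       -0.06905351, -0.04607434]), 'tau': array([-5.82259545e-04, -5.27569127e+01, -1.26706492e+00, -1.53428382e+01,
       -5.26569143e-02,  6.62327948e-03,  1.70827279e-04]), 'tcp_pos': array([0.18261886, 0.59699733, 0.20979967]), 'eef_rot': array([[-9.56303478e-01,  2.92375538e-01, -4.49657588e-04],
       [ 2.92375867e-01,  9.56301771e-01, -1.80948394e-03],
       [-9.90404940e-05, -1.86188481e-03, -9.99998262e-01]]), 'force': array([ 0.52256515,  0.41001753, -0.99209244]), 'torque': array([ 0.00057531,  0.00520352, -0.02259961]), 'opening': 0.08842072091517195}
top {'K': array([[454.49572612,   0.        , 277.20306571],
       [  0.        , 454.49572612, 211.01994634],
       [  0.        ,   0.        ,   1.        ]]), 'k1': -0.09474199413655583, 'world_from_camera': array([[-1.48851338e-02, -9.92696647e-01,  1.19715496e-01,
         3.55700624e-01],
       [-9
[... 553 characters left out ...]
3,  0.79496154, -1.29135354],
       [ 0.01869812, -0.79670623, -0.60407745,  1.0380852 ],
       [ 0.        ,  0.        ,  0.        ,  1.        ]])}
wrist {'K': array([[333.14174372,   0.        , 280.9657445 ],
       [  0.        , 333.14174372, 218.07378598],
       [  0.        ,   0.        ,   1.        ]]), 'k1': -0.036118348960289405, 'mount': array([[ 1.11928255e-04, -9.57690983e-01, -2.87798486e-01,
         7.38989251e-02],
       [ 9.99999741e-01,  3.11828182e-04, -6.48741467e-04,
        -5.36340179e-05],
       [ 7.11037532e-04, -2.87798339e-01,  9.57690770e-01,
        -1.75303179e-01],
       [ 0.00000000e+00,  0.00000000e+00,  0.00000000e+00,
         1.00000000e+00]])}
```

View pics/top0.png

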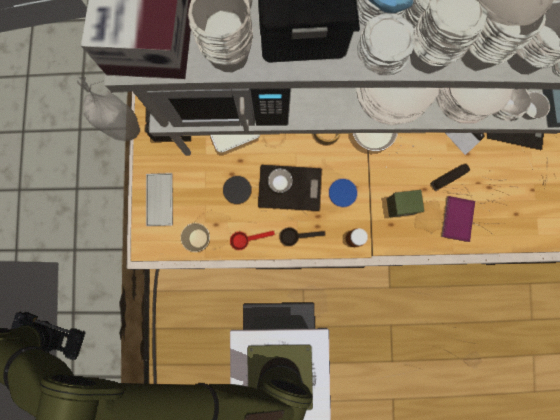

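View pics/side0.png

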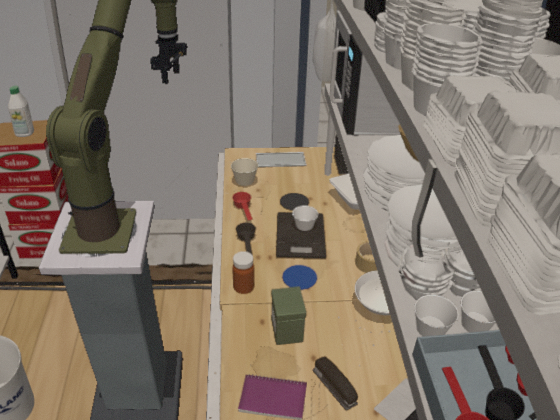

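The top view shows, left to right (+y to -y): rest (160,200), grey coaster (237,190), scale with cup (280,181), blue coaster (343,193), tin (405,203). In front of these are the bowl (197,238), red scoop (cup 240,241), black scoop (290,236) and jar (358,237). So the jar goes to grey and the cup to blue.

```bash
cat > h.py <<'E'
from bench import *
import cv2, numpy as np
def cam(n,s=None):
    m=camera_model(n)
    if n!="wrist": return m["K"],m["k1"],m["world_from_camera"]
    T=np.eye(4);T[:3,:3]=s["eef_rot"];T[:3,3]=s["tcp_pos"]
    return m["K"],m["k1"],T@m["mount"]
def ray2plane(uv,z,c):
    K,k,T=c
    p=cv2.undistortPoints(np.float64(uv).reshape(-1,1,2),K,np.array([k,0,0,0.]))[:,0]
    d=np.c_[p,np.ones(len(p))]@T[:3,:3].T; o=T[:3,3]
    return (o+d*((z-o[2])/d[:,2])[:,None])[:,:2]
def proj(P,c):
    K,k,T=c;Ti=np.linalg.inv(T)
    return cv2.projectPoints(np.float64(P).reshape(-1,1,3),cv2.Rodrigues(Ti[:3,:3])[0],Ti[:3,3],K,np.array([k,0,0,0.]))[0][:,0]
def shot(n,name=None):
    s=state();im=grab_frame(n)
    if name: cv2.imwrite(f"pics/{name}.png",cv2.cvtColor(im,cv2.COLOR_RGB2BGR))
    return im,cam(n,s),s
def blob(mask,roi):
    x0,y0,x1,y1=roi;m=np.zeros(mask.shape,np.uint8);m[y0:y1,x0:x1]=mask[y0:y1,x0:x1]
    c=max(cv2.findContours(m,cv2.RETR_EXTERNAL,cv2.CHAIN_APPROX_NONE)[0],key=cv2.contourArea)
    return c[:,0].astype(float)
def rect(c,z,C):
    w=ray2plane(c,z,C)
    r=cv2.minAreaRect(np.float32(w*1000)); return np.round(r[0],1),np.round(r[1],1),round(r[2],1)
E
python3 - <<'E'
from h import *
im=cv2.imread("pics/top0.png");C=cam("top")
hsv=cv2.cvtColor(im,cv2.COLOR_BGR2HSV);H,S,V=[hsv[...,i].astype(int) for i in range(3)]
for n,m,roi,z in [("rest",(S<70),(140,165,180,235),.008),("grey",(S<90)&(V<110),(218,170,257,210),.005),
 ("scale",(V<90),(255,160,326,215),.016),("blue",(H>100)&(H<135)&(S>100),(322,170,364,215),.005),
 ("cup",(S<60)&(V>120),(262,162,300,200),.063),("bowl",(S<110),(178,220,215,255),.064),
 ("red",((H<6)|(H>174))&(S>150),(225,225,280,255),.030),("dark",V<75,(275,222,330,250),.030),
 ("lid",(S<60)&(V>120),(345,225,372,250),.105),("tin",(H>30)&(H<90)&(V<110),(380,185,428,222),.111)]:
    c=blob((m*255).astype(np.uint8),roi);print(n,*rect(c,z,C),"px",np.round(cv2.minAreaRect(np.float32(c))[0]))
print(hsv[238,197],hsv[238,180],hsv[245,210],hsv[200,160])
E
```

```text
rest [579.6 390.9] [174.7  87.5] 1.2 px [159. 199.]
grey [608.9 132.9] [88.8 88.8] 26.2 px [237. 189.]
scale [611.2 -41.3] [201.5 142.3] 85.6 px [289. 187.]
blue [ 593.7 -218. ] [87.7 90.1] 25.9 px [343. 192.]
cup [627.2 -10.4] [70.2 71.3] 89.2 px [280. 180.]
bowl [450.8 261.5] [92.  91.4] 89.3 px [194. 236.]
red [455.2  86.5] [ 53.9 139.1] 23.5 px [251. 235.]
dark [460.9 -75.2] [ 55.  138.7] 17.0 px [301. 232.]
lid [ 439.1 -247.2] [46.2 49.2] 88.1 px [358. 237.]
tin [ 543.  -405.7] [68.2 84.3] 5.5 px [409. 202.]
[ 21  62 213] [ 18  99 200] [ 18 140 193] [ 22  23 170]
```

```bash
python3 - <<'E'
import cv2
im=cv2.imread("pics/top0.png")[155:260,140:400]
cv2.imwrite("pics/topcrop.png",cv2.resize(im,None,fx=3,fy=3,interpolation=cv2.INTER_CUBIC))
E
```

```text
(no output)
```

View pics/topcrop.png

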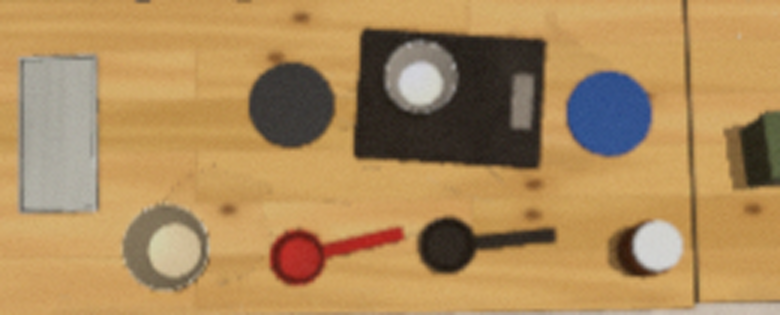

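```bash
cat >> h.py <<'E'
from scipy.spatial.transform import Rotation as Ro
def Rd(yaw=0,tilt=0):
    "tool down, y axis = world y turned by yaw; tilt leans the hand towards tool +y"
    B=np.array([[-1,0,0],[0,1,0],[0,0,-1.]])
    return (Ro.from_euler('z',yaw,degrees=True)*Ro.from_matrix(B)*Ro.from_euler('x',tilt,degrees=True)).as_matrix()
def rows(path,R,g,p=None,R0=None):
    "straight legs; turn spread over the whole path; prints rows in tool units"
    s=state();p=s["tcp_pos"].copy() if p is None else np.array(p,float);R0=s["eef_rot"] if R0 is None else R0
    v=Ro.from_matrix(R0.T@R).as_rotvec(); pts=[p]; 
    for q in path:
        d=np.array(q)-pts[-1]; n=max(1,int(np.ceil(np.linalg.norm(d)/.0249)))
        pts+= [pts[-1]+d*(i+1)/n for i in range(n)]
    n=len(pts)-1; k=int(np.ceil(abs(v).max()/.119)); k=max(k,n)
    pts+=[pts[-1]]*(k-n); out=[];c=p.copy();Rc=R0.copy()
    for i in range(k):
        dp=np.round(Rc.T@(pts[i+1]-c)/.025,2); dr=np.round(v/k/.12,2)
        out.append('{"dp":[%g,%g,%g],"dr":[%g,%g,%g],"gripper":%g}'%(*(dp+0),*(dr+0),g))
        c=c+Rc@dp*.025; Rc=Rc@Ro.from_rotvec(dr*.12).as_matrix()
    for i in range(0,k,12): print(i,"["+",".join(out[i:i+12])+"]")
    print("tcp",np.round(s["tcp_pos"],4),"q",np.round(s["q"]),"F",np.round(s["force"],1),"op",round(s["opening"],4),"t",round(s["time_s"],2)," end",np.round(c,4))
E
python3 -c "
from h import *
print(Rd(0,14))
rows([(.627,.026,.16)],Rd(0,14),-.1)"
```

```text
[[-1.          0.          0.        ]
 [ 0.          0.97029573 -0.2419219 ]
 [-0.         -0.2419219  -0.97029573]]
0 [{"dp":[-0.79,-0.55,0.07],"dr":[0.07,-0.01,-0.08],"gripper":-0.1},{"dp":[-0.78,-0.57,0.07],"dr":[0.07,-0.01,-0.08],"gripper":-0.1},{"dp":[-0.78,-0.57,0.08],"dr":[0.07,-0.01,-0.08],"gripper":-0.1},{"dp":[-0.77,-0.57,0.08],"dr":[0.07,-0.01,-0.08],"gripper":-0.1},{"dp":[-0.77,-0.58,0.09],"dr":[0.07,-0.01,-0.08],"gripper":-0.1},{"dp":[-0.76,-0.59,0.1],"dr":[0.07,-0.01,-0.08],"gripper":-0.1},{"dp":[-0.76,-0.6,0.1],"dr":[0.07,-0.01,-0.08],"gripper":-0.1},{"dp":[-0.75,-0.6,0.11],"dr":[0.07,-0.01,-0.08],"gripper":-0.1},{"dp":[-0.74,-0.61,0.11],"dr":[0.07,-0.01,-0.08],"gripper":-0.1},{"dp":[-0.74,-0.61,0.12],"dr":[0.07,-0.01,-0.08],"gripper":-0.1},{"dp":[-0.73,-0.62,0.13],"dr":[0.07,-0.01,-0.08],"gripper":-0.1},{"dp":[-0.73,-0.63,0.13],"dr":[0.07,-0.01,-0.08],"gripper":-0.1}]
12 [{"dp":[-0.71,-0.63,0.14],"dr":[0.07,-0.01,-0.08],"gripper":-0.1},{"dp":[-0.72,-0.64,0.15],"dr":[0.07,-0.01,-0.08],"gripper":-0.1},{"dp":[-0.7,-0.64,0.15],"dr":[0.07,-0.01,-0.08],"gripper":-0.1},{"dp
[... 398 characters left out ...]
0.67,0.2],"dr":[0.07,-0.01,-0.08],"gripper":-0.1},{"dp":[-0.65,-0.69,0.2],"dr":[0.07,-0.01,-0.08],"gripper":-0.1},{"dp":[-0.65,-0.69,0.21],"dr":[0.07,-0.01,-0.08],"gripper":-0.1}]
24 [{"dp":[-0.64,-0.69,0.21],"dr":[0.07,-0.01,-0.08],"gripper":-0.1},{"dp":[-0.63,-0.69,0.23],"dr":[0.07,-0.01,-0.08],"gripper":-0.1},{"dp":[-0.63,-0.71,0.22],"dr":[0.07,-0.01,-0.08],"gripper":-0.1},{"dp":[-0.62,-0.7,0.24],"dr":[0.07,-0.01,-0.08],"gripper":-0.1},{"dp":[-0.61,-0.71,0.24],"dr":[0.07,-0.01,-0.08],"gripper":-0.1},{"dp":[-0.61,-0.71,0.25],"dr":[0.07,-0.01,-0.08],"gripper":-0.1}]
tcp [0.1827 0.5972 0.21  ] q [-71.  40. -11.  90.   9.  52. -12.] F [0.7 0.3 0.2] op 0.0882 t 0.15  end [0.6271 0.026  0.16  ]
```

```bash
cat >> h.py <<'E'
def go(p,R=None,n=None):
    "turn first, then constant rows: prints turn per row and shift totals/rows in tool units"
    s=state();R0=s["eef_rot"]; R=R0 if R is None else R
    v=Ro.from_matrix(R0.T@R).as_rotvec()/.12; k=int(np.ceil(abs(v).max()/.98))
    d=R.T@(np.array(p)-s["tcp_pos"])/.025; n=n or max(1,int(np.ceil(abs(d).max()/.98)))
    print("turn %d x"%k,np.round(v/max(k,1),2),"| shift %d x"%n,np.round(d/n,3),"tot",np.round(d,2))
    print("tcp",np.round(s["tcp_pos"],4),"q",np.round(s["q"]),"F",np.round(s["force"],1),"op",round(s["opening"],4),"t",round(s["time_s"],2))
E
python3 -c "
from h import *
go((.627,.026,.16),Rd(0,14))"
```

```text
turn 3 x [ 0.67 -0.1  -0.82] | shift 23 x [-0.773 -0.943  0.325] tot [-17.77 -21.68   7.47]
tcp [0.1827 0.5972 0.21  ] q [-71.  40. -11.  90.   9.  52. -12.] F [0.7 0.3 0.2] op 0.0882 t 0.15
```

Emit:
servo_tool:
  deltas:
    - {"dp":[0,0,0],"dr":[0.7,-0.1,-0.8],"gripper":-0.1}
    - {"dp":[0,0,0],"dr":[0.7,-0.1,-0.8],"gripper":-0.1}
    - {"dp":[0,0,0],"dr":[0.7,-0.1,-0.8],"gripper":-0.1}
    - {"dp":[-0.8,-0.97,0.33],"dr":[0,0,0],"gripper":-0.1}
    - {"dp":[-0.8,-0.97,0.33],"dr":[0,0,0],"gripper":-0.1}
    - {"dp":[-0.8,-0.97,0.33],"dr":[0,0,0],"gripper":-0.1}
    - {"dp":[-0.8,-0.97,0.33],"dr":[0,0,0],"gripper":-0.1}
    - {"dp":[-0.8,-0.97,0.33],"dr":[0,0,0],"gripper":-0.1}
    - {"dp":[-0.8,-0.97,0.33],"dr":[0,0,0],"gripper":-0.1}
    - {"dp":[-0.8,-0.97,0.33],"dr":[0,0,0],"gripper":-0.1}
    - {"dp":[-0.8,-0.97,0.33],"dr":[0,0,0],"gripper":-0.1}
  squeeze: 15

```text
time_s: 1.52
tcp_pos: [0.3418, 0.3912, 0.1951]
eef_rot: [[-1.0, 0.007, -0.003], [0.007, 0.968, -0.251], [0.001, -0.251, -0.968]]
force: [1.1, 0.5, 0.5]
opening: 0.0396
```

```bash
python3 -c "
from h import *
go((.627,.026,.16),Rd(0,14))"
```

```text
turn 1 x [-0.08 -0.02 -0.06] | shift 15 x [-0.761 -0.922  0.326] tot [-11.41 -13.83   4.89]
tcp [0.3418 0.3912 0.1951] q [-51.  39. -13.  98.  17.  59.  16.] F [1.1 0.5 0.5] op 0.0396 t 1.52
```

Emit:
servo_tool:
  deltas:
    - {"dp":[-0.82,-0.98,0.35],"dr":[0,0,0],"gripper":-0.1}
    - {"dp":[-0.82,-0.98,0.35],"dr":[0,0,0],"gripper":-0.1}
    - {"dp":[-0.82,-0.98,0.35],"dr":[0,0,0],"gripper":-0.1}
    - {"dp":[-0.82,-0.98,0.35],"dr":[0,0,0],"gripper":-0.1}
    - {"dp":[-0.82,-0.98,0.35],"dr":[0,0,0],"gripper":-0.1}
    - {"dp":[-0.82,-0.98,0.35],"dr":[0,0,0],"gripper":-0.1}
    - {"dp":[-0.82,-0.98,0.35],"dr":[0,0,0],"gripper":-0.1}
    - {"dp":[-0.82,-0.98,0.35],"dr":[0,0,0],"gripper":-0.1}
    - {"dp":[-0.82,-0.98,0.35],"dr":[0,0,0],"gripper":-0.1}
    - {"dp":[-0.82,-0.98,0.35],"dr":[0,0,0],"gripper":-0.1}
    - {"dp":[-0.82,-0.98,0.35],"dr":[0,0,0],"gripper":-0.1}
    - {"dp":[-0.82,-0.98,0.35],"dr":[0,0,0],"gripper":-0.1}

```text
time_s: 3.02
tcp_pos: [0.5854, 0.0786, 0.1669]
eef_rot: [[-1.0, 0.007, -0.003], [0.007, 0.968, -0.251], [0.001, -0.251, -0.968]]
force: [-0.1, -0.7, 0.1]
opening: 0.0397
```

Emit:
servo_tool:
  deltas:
    - {"dp":[-0.8,-0.9,0.3],"dr":[0,0,0],"gripper":-0.1}
    - {"dp":[-0.8,-0.9,0.3],"dr":[0,0,0],"gripper":-0.1}
    - {"dp":[0,0,0],"dr":[0,0,0],"gripper":-0.1}

```text
time_s: 3.4
tcp_pos: [0.6253, 0.0285, 0.1636]
eef_rot: [[-1.0, 0.012, -0.004], [0.012, 0.967, -0.253], [0.001, -0.253, -0.967]]
force: [-0.2, -0.3, -0.3]
opening: 0.0398
```

```bash
python3 - <<'E'
from h import *
im,C,s=shot("wrist","w1")
go((.627,.026,.16),Rd(0,14))
hsv=cv2.cvtColor(im,cv2.COLOR_RGB2HSV)
# project predicted rim circle and tcp for overlay
t=np.linspace(0,2*np.pi,60)
P=np.c_[.627+.038*np.cos(t),-.010+.038*np.sin(t),np.full(60,.063)]
for u,v in proj(P,C): cv2.circle(im,(int(round(u)),int(round(v))),1,(255,0,0),-1)
for P in [(.627,.026,.063),(.627,-.010,.063)]:
    u,v=proj([P],C)[0];cv2.drawMarker(im,(int(u),int(v)),(0,255,0))
cv2.imwrite("pics/w1o.png",im[...,::-1])
E
```

```text
turn 1 x [-0.08 -0.03 -0.07] | shift 1 x [-0.105 -0.161  0.185] tot [-0.1  -0.16  0.18]
tcp [0.6244 0.031  0.1635] q [-10.  44. -10.  91.  26.  53.  55.] F [-0.  -0.1 -0.2] op 0.0401 t 3.45
```

View pics/w1o.png

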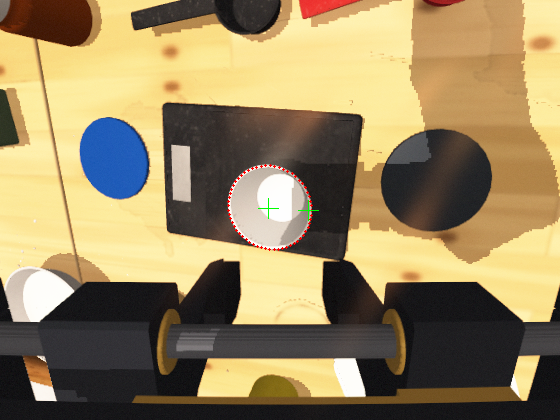

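```bash
python3 -c "
from h import *
go((.627,.035,.10),Rd(0,14));go((.627,.0195,.036),Rd(0,14))"
```

```text
turn 1 x [-0.08 -0.03 -0.07] | shift 3 x [-0.035  0.256  0.809] tot [-0.1   0.77  2.43]
tcp [0.6244 0.031  0.1635] q [-10.  44. -10.  91.  26.  53.  55.] F [-0.  -0.1 -0.2] op 0.0401 t 3.45
turn 1 x [-0.08 -0.03 -0.07] | shift 6 x [-0.017  0.131  0.843] tot [-0.1   0.79  5.06]
tcp [0.6244 0.031  0.1635] q [-10.  44. -10.  91.  26.  53.  55.] F [-0.  -0.1 -0.2] op 0.0401 t 3.45
```

Emit:
servo_tool:
  deltas:
    - {"dp":[-0.1,0.4,0.8],"dr":[-0.08,-0.03,-0.07],"gripper":-0.1}
    - {"dp":[0,0.38,0.8],"dr":[0,0,0],"gripper":-0.1}
    - {"dp":[0,0,0.9],"dr":[0,0,0],"gripper":-0.1}
    - {"dp":[0,0,0.9],"dr":[0,0,0],"gripper":-0.1}
    - {"dp":[0,0,0.9],"dr":[0,0,0],"gripper":-0.1}
    - {"dp":[0,0,0.7],"dr":[0,0,0],"gripper":-0.1}
    - {"dp":[0,0,0],"dr":[0,0,0],"gripper":-0.1}

```text
time_s: 4.32
tcp_pos: [0.6259, 0.0208, 0.0368]
eef_rot: [[-1.0, -0.003, -0.001], [-0.002, 0.97, -0.242], [0.002, -0.242, -0.97]]
force: [-0.4, 0.0, -0.2]
opening: 0.0397
```

```bash
python3 -c "
from h import *
go((.627,.0195,.036),Rd(0,14))"
```

```text
turn 1 x [ 0.   -0.01  0.02] | shift 1 x [-0.045 -0.043  0.045] tot [-0.04 -0.04  0.04]
tcp [0.6259 0.0208 0.0368] q [-10.  54.  -7.  95.  31.  39.  50.] F [-0.4  0.  -0.2] op 0.0397 t 4.33
```

Close on the rim, then lift straight up a little.

Emit:
servo_tool:
  deltas:
    - {"dp":[0,0,0],"dr":[0,0,0],"gripper":-1}
    - {"dp":[0,0,0],"dr":[0,0,0],"gripper":-1}
    - {"dp":[0,0,0],"dr":[0,0,0],"gripper":-1}
    - {"dp":[0,0,0],"dr":[0,0,0],"gripper":-1}
    - {"dp":[0,-0.12,-0.48],"dr":[0,0,0],"gripper":-1}
    - {"dp":[0,-0.24,-0.97],"dr":[0,0,0],"gripper":-1}
    - {"dp":[0,-0.12,-0.48],"dr":[0,0,0],"gripper":-1}
    - {"dp":[0,0,0],"dr":[0,0,0],"gripper":-1}
  squeeze: 15

```text
time_s: 5.32
tcp_pos: [0.628, 0.0205, 0.0889]
eef_rot: [[-1.0, -0.001, 0.003], [-0.001, 0.971, -0.241], [-0.003, -0.241, -0.971]]
force: [-0.4, 0.2, -0.5]
opening: 0.0006
```

```bash
python3 - <<'E'
from h import *
shot("side","s1");im=cv2.imread("pics/s1.png")
cv2.imwrite("pics/s1c.png",cv2.resize(im[140:320,220:380],None,fx=3.3,fy=3.3))
s=state();print(np.round(s["tcp_pos"],4),round(s["opening"],4),np.round(s["force"],1))
E
```

```text
[0.6273 0.0203 0.088 ] 0.0006 [ 0.  -0.2  0.1]
```

View pics/s1c.png

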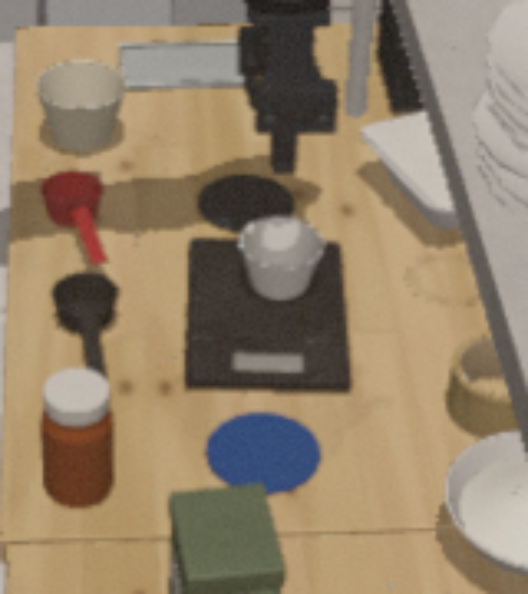

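The gripper closed on nothing (opening 0.6 mm) and the cup still stands on the scale at about (280,255) in the crop. I'll re-measure the cup from the cameras.

```bash
python3 - <<'E'
from h import *
def cupblob(im,C,z,roi,n):
    hsv=cv2.cvtColor(im,cv2.COLOR_RGB2HSV);H,S,V=[hsv[...,i].astype(int) for i in range(3)]
    c=blob(((S<60)&(V>110)).astype(np.uint8)*255,roi);print(n,rect(c,z,C),"px",cv2.boundingRect(np.float32(c)))
im,C,s=shot("side");cupblob(im,C,.063,(285,200,322,235),"side")
im,C,s=shot("wrist","w2");cupblob(im,C,.063,(190,150,350,300),"wrist")
im,C,s=shot("top","t2");cupblob(im,C,.063,(262,162,300,200),"top")
E
```

```text
side (array([629.5, -29.9]), array([ 76.9, 114.6]), 10.6) px (292, 206, 27, 25)
wrist (array([622.3, -12.1]), array([67.6, 77.5]), 27.2) px (193, 177, 111, 106)
top (array([609.3, -16.4]), array([57.3, 35.5]), 89.2) px (273, 180, 19, 12)
```

View pics/w2.png

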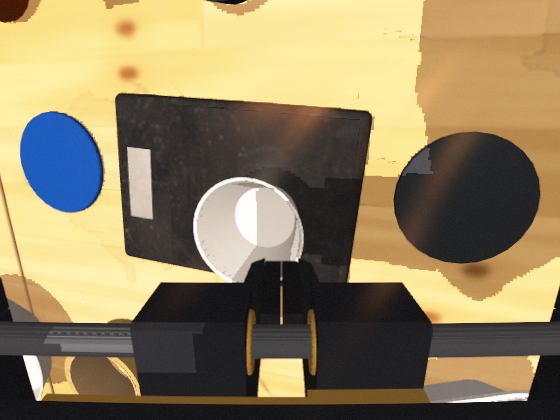

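The cup did not move: its rim spans columns 193 to 303 in the wrist view. I probably lifted before the fingers had finished closing. I'll re-approach and check the opening before lifting.

```bash
python3 - <<'E'
from h import *
im=cv2.imread("pics/w2.png");s=state();C=cam("wrist",s)
print(ray2plane([[193,232],[303,232],[245,177]],.063,C))
go((.627,.032,.098),Rd(0,14));go((.627,.017,.036),Rd(0,14))
E
```

```text
[[ 0.62731738 -0.04839506]
 [ 0.6207518   0.02784454]
 [ 0.58778253 -0.00945839]]
turn 1 x [ 0.   -0.    0.02] | shift 1 x [-0.016  0.349 -0.545] tot [-0.02  0.35 -0.54]
tcp [0.6266 0.0202 0.0869] q [-9. 50. -8. 94. 29. 44. 53.] F [-0.8  0.4 -0.6] op 0.0004 t 5.53
turn 1 x [ 0.   -0.    0.02] | shift 3 x [-0.005  0.122  0.669] tot [-0.02  0.37  2.01]
tcp [0.6266 0.0202 0.0869] q [-9. 50. -8. 94. 29. 44. 53.] F [-0.8  0.4 -0.6] op 0.0004 t 5.53
```

Emit:
servo_tool:
  deltas:
    - {"dp":[0,0.45,-0.6],"dr":[0,0,0],"gripper":-0.1}
    - {"dp":[0,0,0],"dr":[0,0,0],"gripper":-0.1}
    - {"dp":[0,0,0],"dr":[0,0,0],"gripper":-0.1}
    - {"dp":[0,0,0.8],"dr":[0,0,0],"gripper":-0.1}
    - {"dp":[0,0,0.9],"dr":[0,0,0],"gripper":-0.1}
    - {"dp":[0,0,0.9],"dr":[0,0,0],"gripper":-0.1}
    - {"dp":[0,0,0],"dr":[0,0,0],"gripper":-0.1}
    - {"dp":[0,0,0],"dr":[0,0,0],"gripper":-1}
    - {"dp":[0,0,0],"dr":[0,0,0],"gripper":-1}
    - {"dp":[0,0,0],"dr":[0,0,0],"gripper":-1}
    - {"dp":[0,0,0],"dr":[0,0,0],"gripper":-1}
  squeeze: 20

```text
time_s: 6.9
tcp_pos: [0.6275, 0.0194, 0.0368]
eef_rot: [[-1.0, -0.001, 0.002], [-0.002, 0.97, -0.241], [-0.001, -0.241, -0.97]]
force: [-1.0, -0.1, -1.2]
opening: 0.0017
```

Emit:
servo_tool:
  deltas:
    - {"dp":[0,0,0],"dr":[0,0,0],"gripper":-1}
    - {"dp":[0,0,0],"dr":[0,0,0],"gripper":-1}

```text
time_s: 7.15
tcp_pos: [0.6272, 0.0192, 0.0364]
eef_rot: [[-1.0, -0.001, 0.001], [-0.002, 0.97, -0.242], [-0.001, -0.242, -0.97]]
force: [0.7, 0.4, -0.0]
opening: 0.0005
```

```bash
python3 - <<'E'
from h import *
shot("side","s3");im=cv2.imread("pics/s3.png")[150:260,250:370]
w,C,s=shot("wrist")
a=cv2.resize(im,(440,400));b=cv2.resize(w[150:350,180:380,::-1],(400,400))
cv2.imwrite("pics/s3c.png",np.hstack([a[:, :400],b]))
E
```

```text
(no output)
```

View pics/s3c.png

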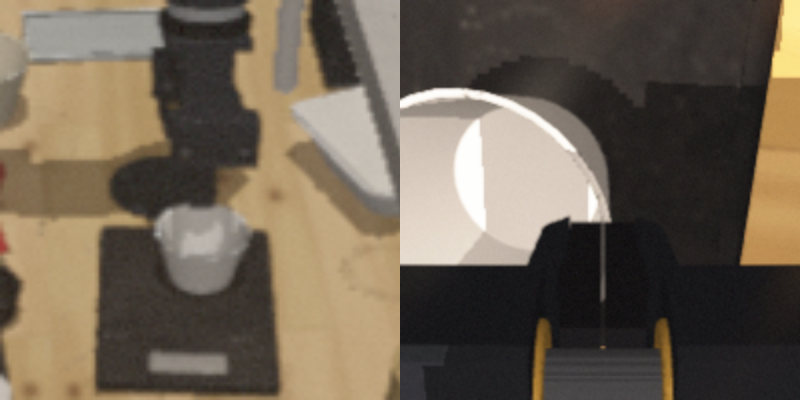

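The wrist view shows the rim running into the gap between the shut fingers, so the wall may be held. I'll raise the squeeze and lift slowly to test it.

Emit:
servo_tool:
  deltas:
    - {"dp":[0,0,0],"dr":[0,0,0],"gripper":-1}
    - {"dp":[0,-0.06,-0.24],"dr":[0,0,0],"gripper":-1}
    - {"dp":[0,-0.06,-0.24],"dr":[0,0,0],"gripper":-1}
    - {"dp":[0,-0.06,-0.24],"dr":[0,0,0],"gripper":-1}
  squeeze: 35

```text
time_s: 7.75
tcp_pos: [0.6274, 0.0192, 0.0557]
eef_rot: [[-1.0, -0.001, 0.002], [-0.002, 0.97, -0.242], [-0.001, -0.242, -0.97]]
force: [0.9, 1.0, -0.2]
opening: 0.0005
```

```bash
python3 - <<'E'
from h import *
shot("side","s4");im=cv2.imread("pics/s4.png")[150:260,250:370]
w,C,s=shot("wrist")
a=cv2.resize(im,(440,400));b=cv2.resize(w[150:350,180:380,::-1],(400,400))
cv2.imwrite("pics/s4c.png",np.hstack([a[:, :400],b]))
E
```

```text
(no output)
```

View pics/s4c.png

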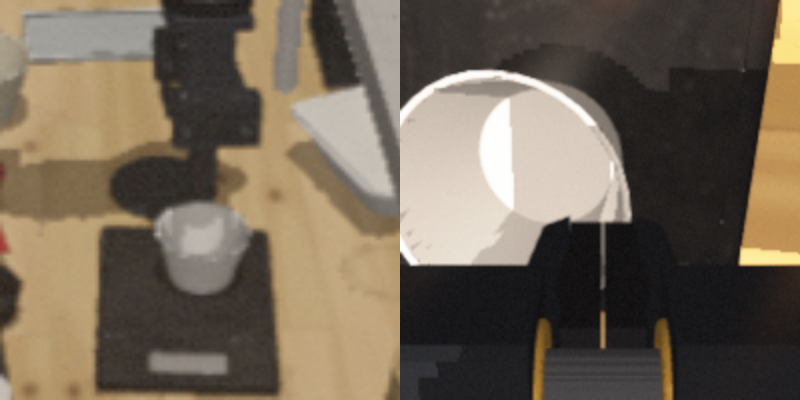

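In s4 the cup stands unmoved and the rim's right edge lies to the right of the fingers, so it slipped off without contact. I'll try again with the pads deeper on the wall, closing in stages and reading the opening.

Emit:
servo_tool:
  deltas:
    - {"dp":[0,0.2,-0.9],"dr":[0,0,0],"gripper":-1}
    - {"dp":[0,0.2,-0.2],"dr":[0,0,0],"gripper":0}
    - {"dp":[0,0,0],"dr":[0,0,0],"gripper":0}
    - {"dp":[0,0,0],"dr":[0,0,0],"gripper":0}
    - {"dp":[0,0,0],"dr":[0,0,0],"gripper":0}
  squeeze: 20

```text
time_s: 8.48
tcp_pos: [0.6268, 0.0349, 0.0787]
eef_rot: [[-1.0, -0.001, -0.0], [-0.001, 0.97, -0.242], [0.0, -0.242, -0.97]]
force: [-0.1, 0.6, 0.2]
opening: 0.0386
```

```bash
python3 -c "
from h import *
go((.627,.0175,.028),Rd(0,14))"
```

```text
turn 1 x [-0.   -0.    0.01] | shift 3 x [-0.003 -0.061  0.712] tot [-0.01 -0.18  2.14]
tcp [0.6268 0.0349 0.0787] q [-11.  51.  -8.  93.  29.  44.  51.] F [-0.1  0.6  0.2] op 0.0386 t 8.47
```

Emit:
servo_tool:
  deltas:
    - {"dp":[0,-0.18,0],"dr":[0,0,0],"gripper":0}
    - {"dp":[0,0,0.7],"dr":[0,0,0],"gripper":0}
    - {"dp":[0,0,0.7],"dr":[0,0,0],"gripper":0}
    - {"dp":[0,0,0.74],"dr":[0,0,0],"gripper":0}
    - {"dp":[0,0,0],"dr":[0,0,0],"gripper":0}
    - {"dp":[0,0,0],"dr":[0,0,0],"gripper":-0.8}
    - {"dp":[0,0,0],"dr":[0,0,0],"gripper":-0.8}
    - {"dp":[0,0,0],"dr":[0,0,0],"gripper":-0.8}
    - {"dp":[0,0,0],"dr":[0,0,0],"gripper":-0.8}

```text
time_s: 9.6
tcp_pos: [0.6275, 0.0184, 0.0288]
eef_rot: [[-1.0, -0.001, 0.002], [-0.002, 0.97, -0.241], [-0.001, -0.241, -0.97]]
force: [0.3, 0.4, -0.3]
opening: 0.0091
```

Emit:
servo_tool:
  deltas:
    - {"dp":[0,0,0],"dr":[0,0,0],"gripper":-1}
    - {"dp":[0,0,0],"dr":[0,0,0],"gripper":-1}

```text
time_s: 9.85
tcp_pos: [0.6273, 0.018, 0.0287]
eef_rot: [[-1.0, -0.001, 0.001], [-0.002, 0.97, -0.242], [-0.001, -0.242, -0.97]]
force: [-0.1, -0.6, 2.0]
opening: 0.0026
```

The opening is now 2.6 mm, so the wall is held. Lift.

Emit:
servo_tool:
  deltas:
    - {"dp":[0,0,0],"dr":[0,0,0],"gripper":-1}
    - {"dp":[0,0,0],"dr":[0,0,0],"gripper":-1}
    - {"dp":[0,-0.06,-0.24],"dr":[0,0,0],"gripper":-1}
    - {"dp":[0,-0.12,-0.48],"dr":[0,0,0],"gripper":-1}
    - {"dp":[0,-0.12,-0.48],"dr":[0,0,0],"gripper":-1}
    - {"dp":[0,-0.12,-0.48],"dr":[0,0,0],"gripper":-1}

```text
time_s: 10.6
tcp_pos: [0.6274, 0.0183, 0.0729]
eef_rot: [[-1.0, -0.001, 0.002], [-0.002, 0.97, -0.241], [-0.001, -0.241, -0.97]]
force: [-0.2, 0.4, -0.3]
opening: 0.003
```

```bash
python3 - <<'E'
from h import *
shot("side","s5");im=cv2.imread("pics/s5.png")[150:260,250:370]
w,C,s=shot("wrist","w5")
a=cv2.resize(im,(440,400));b=cv2.resize(w[150:350,180:380,::-1],(400,400))
cv2.imwrite("pics/s5c.png",np.hstack([a[:, :400],b]))
go((.594,-.218+.028,.040))
E
```

```text
turn 0 x [0. 0. 0.] | shift 8 x [ 0.175 -0.971  0.413] tot [ 1.4  -7.77  3.31]
tcp [0.6285 0.0184 0.0736] q [-9. 51. -8. 94. 30. 42. 52.] F [ 0.5 -0.1 -0.4] op 0.0029 t 10.7
```

View pics/s5c.png

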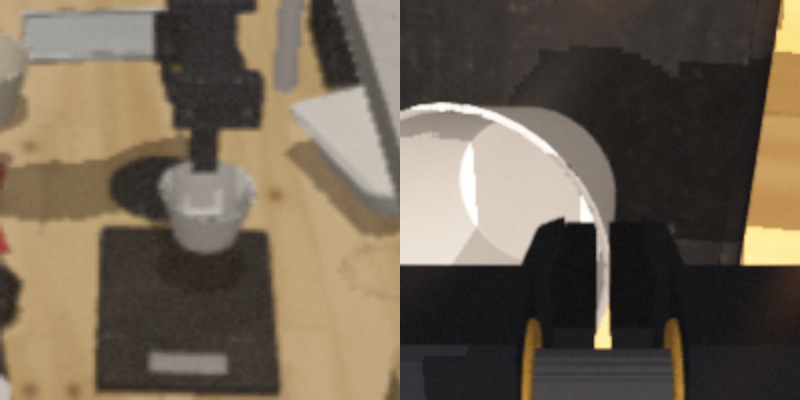

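The cup is lifted clear of the scale and upright. Carry it to the blue coaster.

Emit:
servo_tool:
  deltas:
    - {"dp":[0.08,-0.45,0.11],"dr":[0,0,0],"gripper":-1}
    - {"dp":[0.15,-0.9,0.22],"dr":[0,0,0],"gripper":-1}
    - {"dp":[0.15,-0.9,0.22],"dr":[0,0,0],"gripper":-1}
    - {"dp":[0.15,-0.9,0.22],"dr":[0,0,0],"gripper":-1}
    - {"dp":[0.15,-0.9,0.22],"dr":[0,0,0],"gripper":-1}
    - {"dp":[0.15,-0.9,0.22],"dr":[0,0,0],"gripper":-1}
    - {"dp":[0.15,-0.9,0.22],"dr":[0,0,0],"gripper":-1}
    - {"dp":[0.15,-0.9,0.22],"dr":[0,0,0],"gripper":-1}
    - {"dp":[0.15,-0.9,0.22],"dr":[0,0,0],"gripper":-1}
    - {"dp":[0.07,-0.4,0.11],"dr":[0,0,0],"gripper":-1}
    - {"dp":[0,0,0],"dr":[0,0,0],"gripper":-1}

```text
time_s: 12.08
tcp_pos: [0.5935, -0.19, 0.0722]
eef_rot: [[-1.0, -0.0, 0.001], [-0.0, 0.97, -0.242], [-0.001, -0.242, -0.97]]
force: [-0.3, -0.1, -1.8]
opening: 0.003
```

```bash
python3 -c "
from h import *
go((.5945,-.1897,.019))"
```

```text
turn 0 x [0. 0. 0.] | shift 3 x [-0.013  0.176  0.688] tot [-0.04  0.53  2.06]
tcp [ 0.5935 -0.19    0.0722] q [ 10.  49.  -7. 100.  36.  35.  65.] F [-0.3 -0.1 -1.8] op 0.003 t 12.07
```

Emit:
servo_tool:
  deltas:
    - {"dp":[0,0.18,0.7],"dr":[0,0,0],"gripper":-1}
    - {"dp":[0,0.18,0.7],"dr":[0,0,0],"gripper":-1}
    - {"dp":[0,0.1,0.4],"dr":[0,0,0],"gripper":-1}
    - {"dp":[0,0.07,0.26],"dr":[0,0,0],"gripper":-1}
    - {"dp":[0,0,0],"dr":[0,0,0],"gripper":-1}

```text
time_s: 12.7
tcp_pos: [0.5939, -0.1885, 0.0188]
eef_rot: [[-1.0, -0.002, 0.001], [-0.002, 0.97, -0.242], [-0.0, -0.242, -0.97]]
force: [-0.2, 0.0, 0.9]
opening: 0.0029
```

Release, withdraw along the fingers and rise.

Emit:
servo_tool:
  deltas:
    - {"dp":[0,0,0.05],"dr":[0,0,0],"gripper":-0.6}
    - {"dp":[0,0,0],"dr":[0,0,0],"gripper":-0.5}
    - {"dp":[0,0,0],"dr":[0,0,0],"gripper":-0.4}
    - {"dp":[0,0,-0.5],"dr":[0,0,0],"gripper":-0.4}
    - {"dp":[0,0,-0.8],"dr":[0,0,0],"gripper":-0.4}
    - {"dp":[0,0,-0.9],"dr":[0,0,0],"gripper":-0.3}
    - {"dp":[0,0,-0.9],"dr":[0,0,0],"gripper":-0.1}
    - {"dp":[0,0,-0.9],"dr":[0,0,0],"gripper":0}

```text
time_s: 13.7
tcp_pos: [0.5942, -0.1642, 0.1173]
eef_rot: [[-1.0, -0.001, 0.003], [-0.002, 0.97, -0.241], [-0.002, -0.241, -0.97]]
force: [-0.2, -0.5, -0.0]
opening: 0.0439
```

```bash
python3 - <<'E'
from h import *
def wh(im,C,z,roi,n,Sm=60,Vm=110):
    hsv=cv2.cvtColor(im,cv2.COLOR_RGB2HSV);S,V=hsv[...,1].astype(int),hsv[...,2].astype(int)
    c=blob(((S<Sm)&(V>Vm)).astype(np.uint8)*255,roi);print(n,rect(c,z,C))
im,C,s=shot("top","t6");wh(im,C,.052,(320,165,366,215),"top")
im2,C2,s=shot("wrist","w6")
u=proj([(.594,-.218,.052)],C2);print(u)
go((.451,.318,.14))
a=cv2.resize(im[150:230,250:380,::-1],(400,246));b=cv2.resize(im2[:,:,::-1],(400,300))
cv2.imwrite("pics/c6.png",np.vstack([a,b]))
E
```

```text
top (array([ 583.3, -238.1]), array([39. , 26.1]), 14.7)
[[235.68386698 211.81927773]]
turn 0 x [0. 0. 0.] | shift 19 x [ 0.302  0.974 -0.291] tot [ 5.74 18.5  -5.52]
tcp [ 0.5961 -0.1638  0.1185] q [  8.  45.  -9. 100.  33.  39.  65.] F [-0.1  0.5  0.5] op 0.0442 t 13.8
```

View pics/c6.png

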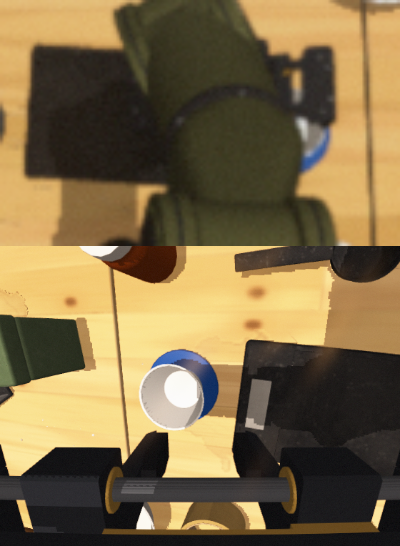

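The cup stands upright inside the blue coaster. Its rim centre is about 4 mm from the predicted (236,212). Next is the bowl.

Emit:
servo_tool:
  deltas:
    - {"dp":[0.3,0.97,-0.29],"dr":[0,0,0],"gripper":0}
    - {"dp":[0.3,0.97,-0.29],"dr":[0,0,0],"gripper":0}
    - {"dp":[0.3,0.97,-0.29],"dr":[0,0,0],"gripper":0}
    - {"dp":[0.3,0.97,-0.29],"dr":[0,0,0],"gripper":0}
    - {"dp":[0.3,0.97,-0.29],"dr":[0,0,0],"gripper":0}
    - {"dp":[0.3,0.97,-0.29],"dr":[0,0,0],"gripper":0}
    - {"dp":[0.3,0.97,-0.29],"dr":[0,0,0],"gripper":0}
    - {"dp":[0.3,0.97,-0.29],"dr":[0,0,0],"gripper":0}
    - {"dp":[0.3,0.97,-0.29],"dr":[0,0,0],"gripper":0}
    - {"dp":[0.3,0.97,-0.29],"dr":[0,0,0],"gripper":0}
    - {"dp":[0.3,0.97,-0.29],"dr":[0,0,0],"gripper":0}
    - {"dp":[0.3,0.97,-0.29],"dr":[0,0,0],"gripper":0}

```text
time_s: 15.3
tcp_pos: [0.5028, 0.1391, 0.129]
eef_rot: [[-1.0, -0.001, 0.001], [-0.002, 0.97, -0.242], [-0.001, -0.242, -0.97]]
force: [-0.4, -0.2, 0.7]
opening: 0.044
```

Emit:
servo_tool:
  deltas:
    - {"dp":[0.3,0.97,-0.29],"dr":[-0.15,0,0],"gripper":0}
    - {"dp":[0.3,0.97,-0.29],"dr":[0,0,0],"gripper":0}
    - {"dp":[0.3,0.97,-0.29],"dr":[0,0,0],"gripper":0}
    - {"dp":[0.3,0.97,-0.29],"dr":[0,0,0],"gripper":0}
    - {"dp":[0.3,0.97,-0.29],"dr":[0,0,0],"gripper":0}
    - {"dp":[0.3,0.97,-0.29],"dr":[0,0,0],"gripper":0}
    - {"dp":[0.3,0.97,-0.29],"dr":[0,0,0],"gripper":0}
    - {"dp":[0,0,0],"dr":[0,0,0],"gripper":0}

```text
time_s: 16.3
tcp_pos: [0.4493, 0.3176, 0.1399]
eef_rot: [[-1.0, -0.005, 0.001], [-0.005, 0.975, -0.222], [-0.0, -0.222, -0.975]]
force: [0.7, -0.3, -0.0]
opening: 0.0442
```

```bash
python3 - <<'E'
from h import *
im,C,s=shot("wrist","w7")
go((.451,.317,.11),Rd(0,13))
hsv=cv2.cvtColor(im,cv2.COLOR_RGB2HSV)
t=np.linspace(0,2*np.pi,60)
P=np.c_[.451+.0465*np.cos(t),.2615+.0465*np.sin(t),np.full(60,.064)]
for u,v in proj(P,C): cv2.circle(im,(int(round(u)),int(round(v))),1,(255,0,0),-1)
cv2.imwrite("pics/w7o.png",im[...,::-1])
im,C,s=shot("top","t7");hsv=cv2.cvtColor(im,cv2.COLOR_RGB2HSV);S,V=hsv[...,1].astype(int),hsv[...,2].astype(int)
print("cup",rect(blob(((S<60)&(V>110)).astype(np.uint8)*255,(320,165,366,215)),.052,C))
E
```

```text
turn 1 x [0.01 0.01 0.02] | shift 2 x [-0.016  0.17   0.574] tot [-0.03  0.34  1.15]
tcp [0.4502 0.3152 0.1399] q [-39.  43. -11.  99.  21.  50.  27.] F [ 0.1 -0.7 -0. ] op 0.0441 t 16.35
cup (array([ 593.9, -215.5]), array([77.7, 71.6]), 89.2)
```

View pics/w7o.png

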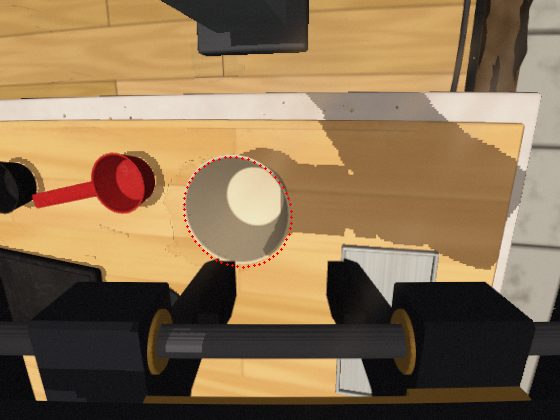

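The overlay of the predicted rim matches the bowl (columns 184 to 291), and the cup is about 3 mm off the blue coaster's centre. Descend and grip.

Emit:
servo_tool:
  deltas:
    - {"dp":[0,0.3,0.5],"dr":[0,0,0],"gripper":0}
    - {"dp":[0,0.04,0.65],"dr":[0,0,0],"gripper":0}
    - {"dp":[0,0,0.9],"dr":[0,0,0],"gripper":0}
    - {"dp":[0,0,0.9],"dr":[0,0,0],"gripper":0}
    - {"dp":[0,0,0.9],"dr":[0,0,0],"gripper":0}
    - {"dp":[0,0,0.63],"dr":[0,0,0],"gripper":0}
    - {"dp":[0,0,0],"dr":[0,0,0],"gripper":-0.6}
    - {"dp":[0,0,0],"dr":[0,0,0],"gripper":-0.8}
    - {"dp":[0,0,0],"dr":[0,0,0],"gripper":-1}
    - {"dp":[0,0,0],"dr":[0,0,0],"gripper":-1}
    - {"dp":[0,0,0],"dr":[0,0,0],"gripper":-1}
    - {"dp":[0,0,0],"dr":[0,0,0],"gripper":-1}
  squeeze: 25

```text
time_s: 17.9
tcp_pos: [0.4506, 0.2986, 0.0293]
eef_rot: [[-1.0, -0.001, 0.002], [-0.002, 0.975, -0.224], [-0.001, -0.224, -0.975]]
force: [-0.2, 1.5, 4.1]
opening: 0.0032
```

Emit:
servo_tool:
  deltas:
    - {"dp":[0,0,0],"dr":[0,0,0],"gripper":-1}
    - {"dp":[0,0,0],"dr":[0,0,0],"gripper":-1}

```text
time_s: 18.15
tcp_pos: [0.4507, 0.2988, 0.0292]
eef_rot: [[-1.0, -0.002, 0.002], [-0.002, 0.975, -0.223], [-0.001, -0.223, -0.975]]
force: [-0.2, 0.5, 5.6]
opening: 0.0029
```

Emit:
servo_tool:
  deltas:
    - {"dp":[0,-0.07,-0.3],"dr":[0,0,0],"gripper":-1}
    - {"dp":[0,-0.15,-0.68],"dr":[0,0,0],"gripper":-1}
    - {"dp":[0,-0.15,-0.68],"dr":[0,0,0],"gripper":-1}
    - {"dp":[0,-0.15,-0.68],"dr":[0,0,0],"gripper":-1}
    - {"dp":[0,0,0],"dr":[0,0,0],"gripper":-1}

```text
time_s: 18.77
tcp_pos: [0.4514, 0.2995, 0.0905]
eef_rot: [[-1.0, -0.001, 0.003], [-0.001, 0.975, -0.222], [-0.003, -0.222, -0.975]]
force: [-1.1, -0.0, -2.1]
opening: 0.0032
```

```bash
python3 -c "
from h import *
go((.611,-.004,.094))"
```

```text
turn 0 x [0. 0. 0.] | shift 13 x [-0.49  -0.913  0.198] tot [ -6.37 -11.87   2.58]
tcp [0.4514 0.2995 0.0905] q [-39.  47. -10. 102.  24.  43.  25.] F [-1.1 -0.  -2.1] op 0.0032 t 18.77
```

Emit:
servo_tool:
  deltas:
    - {"dp":[-0.25,-0.46,0.1],"dr":[0,0,0],"gripper":-1}
    - {"dp":[-0.5,-0.92,0.2],"dr":[0,0,0],"gripper":-1}
    - {"dp":[-0.5,-0.92,0.2],"dr":[0,0,0],"gripper":-1}
    - {"dp":[-0.5,-0.92,0.2],"dr":[0,0,0],"gripper":-1}
    - {"dp":[-0.5,-0.92,0.2],"dr":[0,0,0],"gripper":-1}
    - {"dp":[-0.5,-0.92,0.2],"dr":[0,0,0],"gripper":-1}
    - {"dp":[-0.5,-0.92,0.2],"dr":[0,0,0],"gripper":-1}
    - {"dp":[-0.5,-0.92,0.2],"dr":[0,0,0],"gripper":-1}
    - {"dp":[-0.5,-0.92,0.2],"dr":[0,0,0],"gripper":-1}
    - {"dp":[-0.5,-0.92,0.2],"dr":[0,0,0],"gripper":-1}
    - {"dp":[-0.5,-0.92,0.2],"dr":[0,0,0],"gripper":-1}
    - {"dp":[-0.5,-0.92,0.2],"dr":[0,0,0],"gripper":-1}

```text
time_s: 20.27
tcp_pos: [0.5941, 0.0259, 0.0912]
eef_rot: [[-1.0, -0.001, -0.001], [-0.001, 0.974, -0.225], [0.002, -0.225, -0.974]]
force: [0.3, 0.3, -3.1]
opening: 0.0029
```

Emit:
servo_tool:
  deltas:
    - {"dp":[-0.5,-0.92,0.2],"dr":[0,0,0],"gripper":-1}
    - {"dp":[-0.12,-0.37,0.08],"dr":[0,0,0],"gripper":-1}
    - {"dp":[0,0,0],"dr":[0,0,0],"gripper":-1}

```text
time_s: 20.65
tcp_pos: [0.6094, -0.0056, 0.0919]
eef_rot: [[-1.0, -0.0, -0.001], [-0.0, 0.974, -0.225], [0.001, -0.225, -0.974]]
force: [-0.5, 0.4, -2.1]
opening: 0.003
```

```bash
python3 -c "
from h import *
go((.611,-.004,.0465))"
```

```text
turn 0 x [0. 0. 0.] | shift 2 x [-0.033  0.236  0.878] tot [-0.07  0.47  1.76]
tcp [ 0.6094 -0.0056  0.0919] q [ -6.  48. -10.  98.  31.  42.  53.] F [-0.5  0.4 -2.1] op 0.003 t 20.65
```

Emit:
servo_tool:
  deltas:
    - {"dp":[-0.05,0.18,0.7],"dr":[0,0,0],"gripper":-1}
    - {"dp":[0,0.15,0.5],"dr":[0,0,0],"gripper":-1}
    - {"dp":[0,0.08,0.35],"dr":[0,0,0],"gripper":-1}
    - {"dp":[0,0.05,0.2],"dr":[0,0,0],"gripper":-1}
    - {"dp":[0,0,0],"dr":[0,0,0],"gripper":-1}

```text
time_s: 21.28
tcp_pos: [0.6114, -0.0033, 0.0471]
eef_rot: [[-1.0, -0.002, 0.001], [-0.002, 0.974, -0.225], [-0.0, -0.225, -0.974]]
force: [-0.2, 0.6, -0.8]
opening: 0.0031
```

Emit:
servo_tool:
  deltas:
    - {"dp":[0,0,0.05],"dr":[0,0,0],"gripper":-0.6}
    - {"dp":[0,0,0],"dr":[0,0,0],"gripper":-0.5}
    - {"dp":[0,0,0],"dr":[0,0,0],"gripper":-0.4}
    - {"dp":[0,0,-0.5],"dr":[0,0,0],"gripper":-0.4}
    - {"dp":[0,0,-0.8],"dr":[0,0,0],"gripper":-0.4}
    - {"dp":[0,0,-0.9],"dr":[0,0,0],"gripper":-0.2}
    - {"dp":[0,0,-0.9],"dr":[0,0,0],"gripper":0.2}
    - {"dp":[0,0,-0.9],"dr":[0,0,0],"gripper":0.5}

```text
time_s: 22.28
tcp_pos: [0.6116, 0.0194, 0.1453]
eef_rot: [[-1.0, -0.001, 0.002], [-0.002, 0.975, -0.224], [-0.002, -0.224, -0.975]]
force: [-0.4, 0.3, -0.6]
opening: 0.0533
```

```bash
python3 - <<'E'
from h import *
im,C,s=shot("wrist","w8")
t=np.linspace(0,2*np.pi,60)
P=np.c_[.611+.0465*np.cos(t),-.041+.0465*np.sin(t),np.full(60,.080)]
for u,v in proj(P,C): cv2.circle(im,(int(round(u)),int(round(v))),1,(255,0,0),-1)
cv2.imwrite("pics/w8o.png",im[...,::-1])
go((.439,-.247,.17),Rd(0,0))
E
```

```text
turn 2 x [-0.93  0.03  0.01] | shift 11 x [ 0.634 -0.974 -0.08 ] tot [  6.98 -10.71  -0.88]
tcp [0.6134 0.0207 0.148 ] q [ -7.  44. -12.  95.  28.  49.  55.] F [-0.3  1.5  1.4] op 0.057 t 22.32
```

View pics/w8o.png

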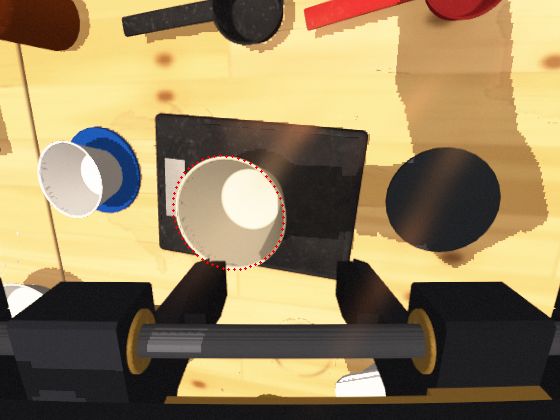

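The bowl stands on the scale exactly on the predicted ring, columns 175 to 285. Next is the jar.

Emit:
servo_tool:
  deltas:
    - {"dp":[0,0,-0.2],"dr":[-0.94,0,0],"gripper":1}
    - {"dp":[0,0,-0.2],"dr":[-0.94,0,0],"gripper":1}
    - {"dp":[0.64,-0.98,-0.05],"dr":[0,0,0],"gripper":1}
    - {"dp":[0.64,-0.98,-0.05],"dr":[0,0,0],"gripper":1}
    - {"dp":[0.64,-0.98,-0.05],"dr":[0,0,0],"gripper":1}
    - {"dp":[0.64,-0.98,-0.05],"dr":[0,0,0],"gripper":1}
    - {"dp":[0.64,-0.98,-0.05],"dr":[0,0,0],"gripper":1}
    - {"dp":[0.64,-0.98,-0.05],"dr":[0,0,0],"gripper":1}
    - {"dp":[0.64,-0.98,-0.05],"dr":[0,0,0],"gripper":1}
    - {"dp":[0.64,-0.98,-0.05],"dr":[0,0,0],"gripper":1}
    - {"dp":[0.64,-0.98,-0.05],"dr":[0,0,0],"gripper":1}
    - {"dp":[0.64,-0.98,-0.05],"dr":[0,0,0],"gripper":1}

```text
time_s: 23.82
tcp_pos: [0.4513, -0.2255, 0.1662]
eef_rot: [[-1.0, -0.002, 0.001], [-0.002, 1.0, -0.001], [-0.001, -0.001, -1.0]]
force: [0.7, -0.4, -0.7]
opening: 0.0877
```

Emit:
servo_tool:
  deltas:
    - {"dp":[0.55,-0.8,0],"dr":[0,0,0],"gripper":1}
    - {"dp":[0,0,0],"dr":[0,0,0],"gripper":1}

```text
time_s: 24.08
tcp_pos: [0.4369, -0.2464, 0.166]
eef_rot: [[-1.0, 0.002, -0.0], [0.002, 1.0, -0.001], [0.0, -0.001, -1.0]]
force: [1.3, 1.4, -0.1]
opening: 0.0884
```

```bash
python3 - <<'E'
from h import *
im,C,s=shot("wrist","w9")
hsv=cv2.cvtColor(im,cv2.COLOR_RGB2HSV);S,V=hsv[...,1].astype(int),hsv[...,2].astype(int)
u=proj([(.439,-.247,.105)],C)[0].astype(int);print(u,im[u[1],u[0]])
try:
  c=blob(((S<60)&(V>120)).astype(np.uint8)*255,(u[0]-75,max(0,u[1]-75),u[0]+75,u[1]+60));print("lid",rect(c,.105,C))
except Exception as e: print(e)
go((.439,-.247,.048),Rd(0,0))
E
```

```text
[280 224] [152 137 126]
lid (array([ 439.8, -249.2]), array([49.9, 50.1]), 31.0)
turn 1 x [-0.    0.01  0.  ] | shift 5 x [-0.007 -0.017  0.945] tot [-0.04 -0.09  4.72]
tcp [ 0.4381 -0.2448  0.1661] q [ 39.  36. -24. 113.  23.  36.  90.] F [-0.   0.8  0.2] op 0.088 t 24.12
```

The lid measures 50 x 50 mm at (440, -249), which fits its size. Descend and grip.

Emit:
servo_tool:
  deltas:
    - {"dp":[-0.05,-0.15,0.5],"dr":[0,0,0],"gripper":1}
    - {"dp":[0,0,0.95],"dr":[0,0,0],"gripper":1}
    - {"dp":[0,0,0.95],"dr":[0,0,0],"gripper":1}
    - {"dp":[0,0,0.95],"dr":[0,0,0],"gripper":1}
    - {"dp":[0,0,0.95],"dr":[0,0,0],"gripper":1}
    - {"dp":[0,0,0.4],"dr":[0,0,0],"gripper":1}
    - {"dp":[0,0,0],"dr":[0,0,0],"gripper":0.2}
    - {"dp":[0,0,0],"dr":[0,0,0],"gripper":0.1}
    - {"dp":[0,0,0],"dr":[0,0,0],"gripper":0.1}
    - {"dp":[0,0,0],"dr":[0,0,0],"gripper":0}
    - {"dp":[0,0,0],"dr":[0,0,0],"gripper":0}
  squeeze: 25

```text
time_s: 25.5
tcp_pos: [0.4397, -0.2487, 0.0487]
eef_rot: [[-1.0, -0.002, 0.002], [-0.002, 1.0, -0.001], [-0.002, -0.001, -1.0]]
force: [1.3, -1.4, 1.5]
opening: 0.0518
```

Emit:
servo_tool:
  deltas:
    - {"dp":[0,0,0],"dr":[0,0,0],"gripper":0}
    - {"dp":[0,0,-0.5],"dr":[0,0,0],"gripper":0}
    - {"dp":[0,0,-0.9],"dr":[0,0,0],"gripper":0}
    - {"dp":[0,0,-0.9],"dr":[0,0,0],"gripper":0}
    - {"dp":[0,0,-0.9],"dr":[0,0,0],"gripper":0}
    - {"dp":[0,0,-0.9],"dr":[0,0,0],"gripper":0}

```text
time_s: 26.25
tcp_pos: [0.4388, -0.2483, 0.1521]
eef_rot: [[-1.0, -0.002, 0.0], [-0.002, 1.0, -0.0], [-0.0, -0.0, -1.0]]
force: [1.1, 0.3, -0.7]
opening: 0.052
```

```bash
python3 -c "
from h import *
go((.52,-.06,.152),Rd(0,0));go((.609,.133,.152),Rd(0,0))"
```

```text
turn 1 x [-0.    0.    0.02] | shift 8 x [-0.406  0.941  0.001] tot [-3.25  7.53  0.01]
tcp [ 0.4388 -0.2483  0.1521] q [ 39.  37. -23. 113.  25.  34.  89.] F [ 1.1  0.3 -0.7] op 0.052 t 26.25
turn 1 x [-0.    0.    0.02] | shift 16 x [-0.425  0.953  0.   ] tot [-6.810e+00  1.525e+01  1.000e-02]
tcp [ 0.4388 -0.2483  0.1521] q [ 39.  37. -23. 113.  25.  34.  89.] F [ 1.1  0.3 -0.7] op 0.052 t 26.25
```

The opening stopped at 52 mm, which is the lid's width rather than the body's 58. I'll check whether the jar came up.

```bash
python3 - <<'E'
from h import *
shot("side","s9");im=cv2.imread("pics/s9.png")[150:310,200:340]
w,C,s=shot("wrist","w9b");print(s["force"],s["opening"])
cv2.imwrite("pics/s9c.png",np.hstack([cv2.resize(im,(350,400)),cv2.resize(w[:,:,::-1],(450,338))[:338].copy() if 0 else cv2.copyMakeBorder(cv2.resize(w[:,:,::-1],(450,338)),0,62,0,0,0)]))
E
```

```text
[ 0.28120725 -0.78206443 -0.56508284] 0.05200566642993617
```

View pics/s9c.png

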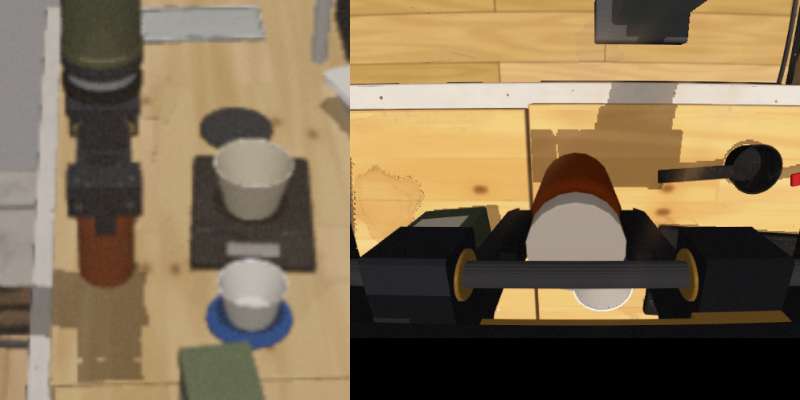

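The jar hangs upright by its lid from the gripper and is clear of everything. Carry it to the grey coaster.

Emit:
servo_tool:
  deltas:
    - {"dp":[-0.2,0.5,0],"dr":[0,0,0],"gripper":0}
    - {"dp":[-0.42,0.95,0],"dr":[0,0,0],"gripper":0}
    - {"dp":[-0.42,0.95,0],"dr":[0,0,0],"gripper":0}
    - {"dp":[-0.42,0.95,0],"dr":[0,0,0],"gripper":0}
    - {"dp":[-0.42,0.95,0],"dr":[0,0,0],"gripper":0}
    - {"dp":[-0.42,0.95,0],"dr":[0,0,0],"gripper":0}
    - {"dp":[-0.42,0.95,0],"dr":[0,0,0],"gripper":0}
    - {"dp":[-0.42,0.95,0],"dr":[0,0,0],"gripper":0}
    - {"dp":[-0.42,0.95,0],"dr":[0,0,0],"gripper":0}
    - {"dp":[-0.42,0.95,0],"dr":[0,0,0],"gripper":0}
    - {"dp":[-0.42,0.95,0],"dr":[0,0,0],"gripper":0}
    - {"dp":[-0.42,0.95,0],"dr":[0,0,0],"gripper":0}

```text
time_s: 27.85
tcp_pos: [0.5584, 0.0276, 0.1495]
eef_rot: [[-1.0, -0.003, -0.002], [-0.003, 1.0, -0.0], [0.002, -0.0, -1.0]]
force: [0.0, -0.8, -1.1]
opening: 0.0519
```

Emit:
servo_tool:
  deltas:
    - {"dp":[-0.42,0.95,0],"dr":[0,0,0],"gripper":0}
    - {"dp":[-0.42,0.95,0],"dr":[0,0,0],"gripper":0}
    - {"dp":[-0.42,0.95,0],"dr":[0,0,0],"gripper":0}
    - {"dp":[-0.42,0.95,0],"dr":[0,0,0],"gripper":0}
    - {"dp":[-0.2,0.4,0],"dr":[0,0,0],"gripper":0}
    - {"dp":[0,0,0],"dr":[0,0,0],"gripper":0}

```text
time_s: 28.6
tcp_pos: [0.6054, 0.1315, 0.1499]
eef_rot: [[-1.0, -0.003, -0.001], [-0.003, 1.0, -0.001], [0.001, -0.001, -1.0]]
force: [-0.1, -0.4, -1.6]
opening: 0.0519
```

```bash
python3 -c "
from h import *
go((.609,.133,.0555),Rd(0,0))"
```

```text
turn 1 x [-0.01 -0.01  0.03] | shift 4 x [-0.036  0.015  0.944] tot [-0.14  0.06  3.78]
tcp [0.6054 0.1315 0.1499] q [ -6.  44. -20.  94.  19.  46.  57.] F [-0.1 -0.4 -1.6] op 0.0519 t 28.6
```

Emit:
servo_tool:
  deltas:
    - {"dp":[-0.14,0.06,0.5],"dr":[0,0,0.03],"gripper":0}
    - {"dp":[0,0,0.9],"dr":[0,0,0],"gripper":0}
    - {"dp":[0,0,0.9],"dr":[0,0,0],"gripper":0}
    - {"dp":[0,0,0.7],"dr":[0,0,0],"gripper":0}
    - {"dp":[0,0,0.5],"dr":[0,0,0],"gripper":0}
    - {"dp":[0,0,0.25],"dr":[0,0,0],"gripper":0}
    - {"dp":[0,0,0],"dr":[0,0,0],"gripper":0}

```text
time_s: 29.48
tcp_pos: [0.6098, 0.1321, 0.057]
eef_rot: [[-1.0, 0.002, 0.001], [0.002, 1.0, -0.0], [-0.001, -0.0, -1.0]]
force: [0.7, 0.3, -2.0]
opening: 0.0523
```

```bash
python3 -c "
from h import *
go((.609,.133,.0545),Rd(0,0))"
```

```text
turn 1 x [-0.    0.01 -0.02] | shift 1 x [0.032 0.036 0.099] tot [0.03 0.04 0.1 ]
tcp [0.6098 0.1321 0.057 ] q [ -7.  52. -16.  96.  22.  36.  54.] F [ 0.7  0.3 -2. ] op 0.0523 t 29.48
```

Emit:
servo_tool:
  deltas:
    - {"dp":[0,0,0.12],"dr":[0,0,0],"gripper":0}
    - {"dp":[0,0,0],"dr":[0,0,0],"gripper":0.5}
    - {"dp":[0,0,0],"dr":[0,0,0],"gripper":1}
    - {"dp":[0,0,0],"dr":[0,0,0],"gripper":1}
    - {"dp":[0,0,0],"dr":[0,0,0],"gripper":1}
    - {"dp":[0,0,-0.6],"dr":[0,0,0],"gripper":1}
    - {"dp":[0,0,-0.95],"dr":[0,0,0],"gripper":1}
    - {"dp":[0,0,-0.95],"dr":[0,0,0],"gripper":1}
    - {"dp":[0,0,-0.95],"dr":[0,0,0],"gripper":1}
    - {"dp":[0,0,-0.95],"dr":[0,0,0],"gripper":1}

```text
time_s: 30.72
tcp_pos: [0.6099, 0.1322, 0.166]
eef_rot: [[-1.0, 0.002, 0.002], [0.002, 1.0, 0.0], [-0.002, 0.0, -1.0]]
force: [-0.2, 0.8, -1.0]
opening: 0.0885
```

```bash
cat >> h.py <<'E'
def scoop(im,C,z=.030,roi=None):
    "cup centre, handle end, angle of handle->cup from world y; cup found by opening the mask"
    hsv=cv2.cvtColor(im,cv2.COLOR_RGB2HSV);H,S,V=[hsv[...,i].astype(int) for i in range(3)]
    m=((((H<6)|(H>174))&(S>150)&(V>60))*255).astype(np.uint8)
    c=blob(m,roi or (0,0,m.shape[1],m.shape[0]));w=ray2plane(c,z,C)*1000
    f=np.zeros_like(m);cv2.drawContours(f,[c.astype(np.int32)],-1,255,-1)
    a=np.sqrt((f>0).sum()); k=cv2.getStructuringElement(cv2.MORPH_ELLIPSE,(int(a*.5)|1,)*2)
    cc=blob(cv2.morphologyEx(f,cv2.MORPH_OPEN,k),(0,0,m.shape[1],m.shape[0]))
    (cx,cy),r=cv2.minEnclosingCircle(np.float32(ray2plane(cc,z,C)*1000))
    h=w[np.linalg.norm(w-[cx,cy],axis=1)>r+12].mean(0)
    d=np.array([cx,cy])-h;L=np.linalg.norm(w-[cx,cy],axis=1).max();d/=np.linalg.norm(d)
    print("cup",np.round([cx,cy,r],1),"len",round(L+r,1),"dir",np.round(d,3),"ang from y",round(np.degrees(np.arctan2(-d[0],d[1])),1),"origin",np.round(np.array([cx,cy])-43*d,1))
    return np.array([cx,cy]),d
E
python3 - <<'E'
from h import *
im=cv2.imread("pics/top0.png")[...,::-1].copy();scoop(im,cam("top"),roi=(225,225,280,255))
im,C,s=shot("side");scoop(im,C,roi=(225,180,262,230))
im,C,s=shot("wrist","w10")
hsv=cv2.cvtColor(im,cv2.COLOR_RGB2HSV);S,V=hsv[...,1].astype(int),hsv[...,2].astype(int)
u=proj([(.609,.133,.110)],C)[0].astype(int)
c=blob(((S<60)&(V>120)).astype(np.uint8)*255,(u[0]-75,max(0,u[1]-75),u[0]+75,u[1]+60));print("lid",u,rect(c,.110,C))
E
```

```text
cup [438.8 125.4  28. ] len 141.7 dir [-0.201  0.98 ] ang from y 11.6 origin [447.4  83.2]
cup [436.7 108.7  43.8] len 146.1 dir [-0.256  0.967] ang from y 14.8 origin [447.8  67.1]
lid [281 218] (array([610.6, 131.9]), array([49.9, 50.3]), 88.1)
```

The jar lid is at (610.6, 131.9), against the coaster centre at (608.9, 132.9). Now the scoop: turn by -78° and go above its handle.

```bash
python3 -c "
from h import *
go((.4478,.0812,.11),Rd(-78.4,0))
from h import Rd;print(Rd(-78.4,0).round(2))"
```

```text
turn 12 x [0.   0.   0.95] | shift 7 x [-0.101 -0.977  0.33 ] tot [-0.71 -6.84  2.31]
tcp [0.6118 0.1329 0.1677] q [ -5.  43. -20.  92.  19.  48.  57.] F [0.1 0.3 0.4] op 0.0877 t 30.82
[[-0.2   0.98  0.  ]
 [ 0.98  0.2   0.  ]
 [ 0.    0.   -1.  ]]
```

Emit:
servo_tool:
  deltas:
    - {"dp":[0,0,0],"dr":[0,0,0.95],"gripper":0.3}
    - {"dp":[0,0,0],"dr":[0,0,0.95],"gripper":0.3}
    - {"dp":[0,0,0],"dr":[0,0,0.95],"gripper":0.3}
    - {"dp":[0,0,0],"dr":[0,0,0.95],"gripper":0.3}
    - {"dp":[0,0,0],"dr":[0,0,0.95],"gripper":0.3}
    - {"dp":[0,0,0],"dr":[0,0,0.95],"gripper":0}
    - {"dp":[0,0,0],"dr":[0,0,0.95],"gripper":0}
    - {"dp":[0,0,0],"dr":[0,0,0.95],"gripper":0}
    - {"dp":[0,0,0],"dr":[0,0,0.95],"gripper":0}
    - {"dp":[0,0,0],"dr":[0,0,0.95],"gripper":0}
    - {"dp":[0,0,0],"dr":[0,0,0.95],"gripper":0}
    - {"dp":[0,0,0],"dr":[0,0,0.95],"gripper":0}

```text
time_s: 32.33
tcp_pos: [0.6092, 0.132, 0.1635]
eef_rot: [[-0.196, 0.981, -0.0], [0.981, 0.196, -0.001], [-0.001, -0.0, -1.0]]
force: [0.0, 0.1, 0.6]
opening: 0.0442
```

Emit:
servo_tool:
  deltas:
    - {"dp":[-0.1,-0.95,0],"dr":[0,0,0],"gripper":0}
    - {"dp":[-0.1,-0.95,0],"dr":[0,0,0],"gripper":0}
    - {"dp":[-0.1,-0.95,0],"dr":[0,0,0],"gripper":0}
    - {"dp":[-0.1,-0.95,0],"dr":[0,0,0],"gripper":0}
    - {"dp":[-0.1,-0.95,0.5],"dr":[0,0,0],"gripper":0}
    - {"dp":[-0.1,-0.95,0.8],"dr":[0,0,0],"gripper":0}
    - {"dp":[-0.1,-0.95,0.8],"dr":[0,0,0],"gripper":0}
    - {"dp":[0,0,0],"dr":[0,0,0],"gripper":0}

```text
time_s: 33.33
tcp_pos: [0.4475, 0.0809, 0.1105]
eef_rot: [[-0.199, 0.98, -0.005], [0.98, 0.199, -0.002], [-0.001, -0.005, -1.0]]
force: [-0.1, 0.5, 0.4]
opening: 0.044
```

```bash
python3 - <<'E'
from h import *
go((.4478,.0812,.012),Rd(-78.4,0))
im,C,s=shot("wrist","w11");scoop(im,C)
for P in [(.4478,.0812,.028)]:
    u,v=proj([P],C)[0];cv2.drawMarker(im,(int(u),int(v)),(0,255,0))
cv2.imwrite("pics/w11o.png",im[...,::-1])
E
```

```text
turn 1 x [-0.04  0.01 -0.01] | shift 5 x [0.002 0.003 0.788] tot [0.01 0.02 3.94]
tcp [0.4475 0.0809 0.1105] q [-17.  38.   1. 124.  -2.  19.  -2.] F [-0.1  0.5  0.4] op 0.044 t 33.33
cup [438.1 124.2  30.8] len 145.8 dir [-0.215  0.977] ang from y 12.4 origin [447.4  82.2]
```

View pics/w11o.png

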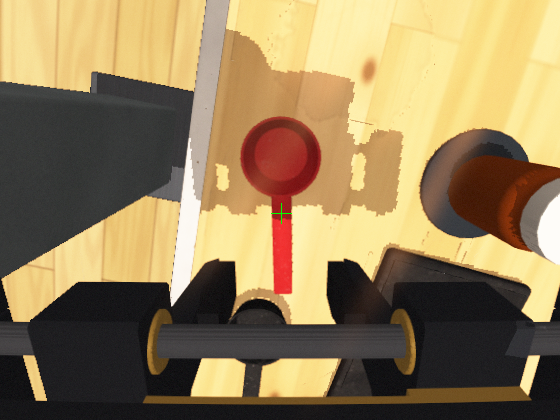

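The red scoop's handle is centred under the gripper: marker at (281,213), cup at (281,157), and the wrist measurement agrees with the top view. Descend in stages, watching the joints.

Emit:
servo_tool:
  deltas:
    - {"dp":[0,0,0.8],"dr":[-0.04,0,0],"gripper":0}
    - {"dp":[0,0,0.8],"dr":[0,0,0],"gripper":0}
    - {"dp":[0,0,0.8],"dr":[0,0,0],"gripper":0}
    - {"dp":[0,0,0.4],"dr":[0,0,0],"gripper":0}

```text
time_s: 33.88
tcp_pos: [0.4525, 0.0824, 0.0411]
eef_rot: [[-0.2, 0.98, 0.007], [0.98, 0.2, 0.001], [-0.0, 0.008, -1.0]]
force: [-0.1, -0.2, 0.6]
opening: 0.044
```

```bash
python3 -c "
from h import *
go((.4478,.0812,.006),Rd(-78,0))"
```

```text
turn 1 x [ 0.06  0.   -0.07] | shift 2 x [-0.004 -0.096  0.703] tot [-0.01 -0.19  1.41]
tcp [0.4525 0.0824 0.0411] q [-16.  46.   0. 126.  -2.   8.  -2.] F [-0.1 -0.2  0.6] op 0.044 t 33.88
```

Joint 6 is near its lower limit (8°), so I'll lean the hand about 6° away from the robot to gain room.

Emit:
servo_tool:
  deltas:
    - {"dp":[0,-0.1,0],"dr":[0.9,0,0],"gripper":0}
    - {"dp":[0,0,0],"dr":[0,0,0],"gripper":0}

```text
time_s: 34.12
tcp_pos: [0.4518, 0.0823, 0.0417]
eef_rot: [[-0.199, 0.975, -0.094], [0.98, 0.199, -0.019], [-0.0, -0.096, -0.995]]
force: [0.4, -0.8, 0.2]
opening: 0.0442
```

```bash
python3 -c "
from h import *
go((.4455,.081,.008),Rd(-78,6))"
```

```text
turn 1 x [ 0.07 -0.01 -0.07] | shift 2 x [ 0.001 -0.058  0.684] tot [ 0.   -0.12  1.37]
tcp [0.4518 0.0823 0.0417] q [-16.  47.   0. 120.  -2.  19.  -2.] F [ 0.4 -0.8  0.2] op 0.0442 t 34.12
```

Emit:
servo_tool:
  deltas:
    - {"dp":[0,-0.1,0.6],"dr":[0,0,0],"gripper":0}
    - {"dp":[0,0,0.5],"dr":[0,0,0],"gripper":0}
    - {"dp":[0,0,0.25],"dr":[0,0,0],"gripper":0}
    - {"dp":[0,0,0],"dr":[0,0,0],"gripper":0}

```text
time_s: 34.62
tcp_pos: [0.4421, 0.08, 0.0079]
eef_rot: [[-0.2, 0.975, -0.101], [0.98, 0.198, -0.021], [-0.001, -0.103, -0.995]]
force: [0.0, 0.2, -0.1]
opening: 0.0442
```

Emit:
servo_tool:
  deltas:
    - {"dp":[0,0,0],"dr":[0,0,0],"gripper":-0.4}
    - {"dp":[0,0,0],"dr":[0,0,0],"gripper":-0.6}
    - {"dp":[0,0,0],"dr":[0,0,0],"gripper":-0.8}
    - {"dp":[0,0,0],"dr":[0,0,0],"gripper":-0.8}
  squeeze: 15

```text
time_s: 35.12
tcp_pos: [0.4425, 0.0801, 0.0083]
eef_rot: [[-0.2, 0.975, -0.1], [0.98, 0.198, -0.021], [-0.001, -0.102, -0.995]]
force: [-0.1, -0.4, -0.8]
opening: 0.0094
```

The fingers passed 9 mm without meeting the 16 mm handle. Their tips also sit at row 262 in the wrist image where the stated TCP would be at row 254, so the real tips are about 10 mm short of the TCP. That also explains the missed cup rim and the grip on the lid. I'll open, go 10 mm lower and close again.

Emit:
servo_tool:
  deltas:
    - {"dp":[0,0.08,0],"dr":[0,0,0],"gripper":-0.1}
    - {"dp":[0,0,0],"dr":[0,0,0],"gripper":0}
    - {"dp":[0,0,0],"dr":[0,0,0],"gripper":0}
    - {"dp":[0,0,0.2],"dr":[0,0,0],"gripper":0}
    - {"dp":[0,0,0.2],"dr":[0,0,0],"gripper":0}
    - {"dp":[0,0,0],"dr":[0,0,0],"gripper":0}

```text
time_s: 35.88
tcp_pos: [0.4429, 0.0802, -0.0025]
eef_rot: [[-0.2, 0.975, -0.101], [0.98, 0.198, -0.021], [-0.001, -0.103, -0.995]]
force: [0.4, -0.3, -0.3]
opening: 0.0437
```

```bash
python3 -c "
from h import *
go((.4455,.081,-.002),Rd(-78,6))"
```

```text
turn 1 x [ 0.01 -0.   -0.07] | shift 1 x [ 0.011  0.108 -0.03 ] tot [ 0.01  0.11 -0.03]
tcp [ 0.4429  0.0802 -0.0025] q [-16.  52.   0. 121.  -2.  12.  -2.] F [ 0.4 -0.3 -0.3] op 0.0437 t 35.88
```

No contact force, which confirms the offset. Close.

Emit:
servo_tool:
  deltas:
    - {"dp":[0,0.05,0],"dr":[0,0,0],"gripper":-0.4}
    - {"dp":[0,0,0],"dr":[0,0,0],"gripper":-0.6}
    - {"dp":[0,0,0],"dr":[0,0,0],"gripper":-0.9}
    - {"dp":[0,0,0],"dr":[0,0,0],"gripper":-0.9}
    - {"dp":[0,0,0],"dr":[0,0,0],"gripper":-0.9}
  squeeze: 20

```text
time_s: 36.5
tcp_pos: [0.4446, 0.0805, -0.002]
eef_rot: [[-0.199, 0.975, -0.1], [0.98, 0.198, -0.021], [-0.001, -0.102, -0.995]]
force: [0.1, -0.3, 0.1]
opening: 0.016
```

The handle is held at 16 mm. Lift.

Emit:
servo_tool:
  deltas:
    - {"dp":[0,-0.03,-0.3],"dr":[0,0,0],"gripper":-0.9}
    - {"dp":[0,-0.09,-0.9],"dr":[0,0,0],"gripper":-0.9}
    - {"dp":[0,-0.09,-0.9],"dr":[0,0,0],"gripper":-0.9}
    - {"dp":[0,-0.09,-0.9],"dr":[0,0,0],"gripper":-0.9}
    - {"dp":[0.7,-0.05,-0.5],"dr":[-0.85,0,0],"gripper":-0.9}
    - {"dp":[0.98,0,0],"dr":[0,0,0],"gripper":-0.9}
    - {"dp":[0.98,0.2,0],"dr":[0,0,0],"gripper":-0.9}
    - {"dp":[0.98,0.4,0],"dr":[0,0,0],"gripper":-0.9}

```text
time_s: 37.5
tcp_pos: [0.4407, 0.1734, 0.0863]
eef_rot: [[-0.2, 0.98, -0.001], [0.98, 0.2, -0.001], [-0.001, -0.001, -1.0]]
force: [1.3, -0.1, -1.0]
opening: 0.0158
```

```bash
python3 - <<'E'
from h import *
im,C,s=shot("wrist");scoop(im,C,z=s["tcp_pos"][2]+.034)
go((.57,.391,.08),Rd(0.5,0))
E
```

```text
cup [431.4 216.9  30.7] len 98.6 dir [-0.21   0.978] ang from y 12.1 origin [440.4 174.8]
turn 12 x [ 0.   -0.   -0.95] | shift 9 x [-0.576  0.94   0.028] tot [-5.19  8.46  0.25]
tcp [0.4422 0.1785 0.0863] q [-29.  41.   2. 122.  -6.  17. -10.] F [ 1.2  3.6 -0.3] op 0.0158 t 37.55
```

Emit:
servo_tool:
  deltas:
    - {"dp":[0.3,0,0],"dr":[0,0,-0.95],"gripper":-0.9}
    - {"dp":[0,0,0],"dr":[0,0,-0.95],"gripper":-0.9}
    - {"dp":[0,0,0],"dr":[0,0,-0.95],"gripper":-0.9}
    - {"dp":[0,0,0],"dr":[0,0,-0.95],"gripper":-0.9}
    - {"dp":[0,0,0],"dr":[0,0,-0.95],"gripper":-0.9}
    - {"dp":[0,0,0],"dr":[0,0,-0.95],"gripper":-0.9}
    - {"dp":[0,0,0],"dr":[0,0,-0.95],"gripper":-0.9}
    - {"dp":[0,0,0],"dr":[0,0,-0.95],"gripper":-0.9}
    - {"dp":[0,0,0],"dr":[0,0,-0.95],"gripper":-0.9}
    - {"dp":[0,0,0],"dr":[0,0,-0.95],"gripper":-0.9}
    - {"dp":[0,0,0],"dr":[0,0,-0.95],"gripper":-0.9}
    - {"dp":[0,0,0],"dr":[0,0,-0.95],"gripper":-0.9}

```text
time_s: 39.05
tcp_pos: [0.4397, 0.1794, 0.0861]
eef_rot: [[-1.0, -0.002, -0.0], [-0.002, 1.0, -0.001], [0.0, -0.001, -1.0]]
force: [-0.1, 0.1, 0.2]
opening: 0.0158
```

```bash
python3 - <<'E'
from h import *
im,C,s=shot("wrist");scoop(im,C,z=s["tcp_pos"][2]+.032)
go((.578,.391,.08),Rd(0.8,0))
E
```

```text
cup [395.6 178.7  31.2] len 99.4 dir [-1.    -0.013] ang from y 90.7 origin [438.6 179.3]
turn 1 x [-0.01 -0.   -0.08] | shift 9 x [-0.628  0.932  0.027] tot [-5.65  8.39  0.24]
tcp [0.4397 0.1793 0.0861] q [-19.  42. -14. 121.  28.  20.  35.] F [ 0.3  0.1 -1. ] op 0.0153 t 39.1
```

Emit:
servo_tool:
  deltas:
    - {"dp":[-0.32,0.47,0],"dr":[0,0,0],"gripper":-0.9}
    - {"dp":[-0.64,0.93,0],"dr":[0,0,0],"gripper":-0.9}
    - {"dp":[-0.64,0.93,0],"dr":[0,0,0],"gripper":-0.9}
    - {"dp":[-0.64,0.93,0],"dr":[0,0,0],"gripper":-0.9}
    - {"dp":[-0.64,0.93,0],"dr":[0,0,0],"gripper":-0.9}
    - {"dp":[-0.64,0.93,0],"dr":[0,0,0],"gripper":-0.9}
    - {"dp":[-0.64,0.93,0],"dr":[0,0,0],"gripper":-0.9}
    - {"dp":[-0.64,0.93,0],"dr":[0,0,0],"gripper":-0.9}
    - {"dp":[-0.64,0.93,0],"dr":[0,0,0],"gripper":-0.9}
    - {"dp":[-0.33,0.48,0],"dr":[0,0,-0.05],"gripper":-0.9}
    - {"dp":[0,0,0],"dr":[0,0,0],"gripper":-0.9}

```text
time_s: 40.48
tcp_pos: [0.5844, 0.3915, 0.0854]
eef_rot: [[-1.0, -0.004, -0.0], [-0.004, 1.0, 0.001], [0.0, 0.001, -1.0]]
force: [-0.2, 0.2, -0.6]
opening: 0.016
```

```bash
python3 - <<'E'
from h import *
im,C,s=shot("wrist","w13");scoop(im,C,z=s["tcp_pos"][2]+.032)
go((.581,.391,.002))
# rest outline overlay from top-camera estimate
for a,b in [(-88,-44),(88,-44),(88,44),(-88,44)]:
    for z,col in((.008,(0,255,0)),):
        u,v=proj([(.5796+a/1e3,.3909+b/1e3,z)],C)[0];cv2.drawMarker(im,(int(u),int(v)),col)
cv2.imwrite("pics/w13o.png",im[...,::-1])
E
```

```text
cup [540.2 390.7  31.2] len 99.5 dir [-1.    -0.014] ang from y 90.8 origin [583.2 391.3]
turn 0 x [0. 0. 0.] | shift 4 x [0.029 0.01  0.833] tot [0.12 0.04 3.33]
tcp [0.584  0.3901 0.0853] q [-28.  55. -19.  80.  20.  49.  37.] F [-0.3 -0.1 -1. ] op 0.0155 t 40.52
```

View pics/w13o.png

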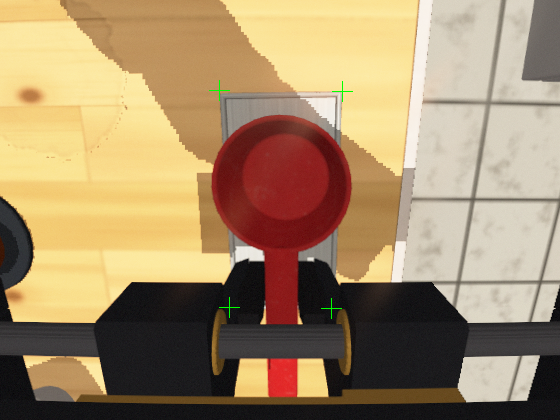

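The rest's corners match the markers (near edge at row about 95) and the scoop is centred above it. Lower, with the underside aimed at 3 mm.

Emit:
servo_tool:
  deltas:
    - {"dp":[0.08,0.04,0.6],"dr":[0,0,0],"gripper":-0.9}
    - {"dp":[0,0,0.9],"dr":[0,0,0],"gripper":-0.9}
    - {"dp":[0,0,0.8],"dr":[0,0,0],"gripper":-0.9}
    - {"dp":[0,0,0.6],"dr":[0,0,0],"gripper":-0.9}
    - {"dp":[0,0,0.35],"dr":[0,0,0],"gripper":-0.9}
    - {"dp":[0,0,0],"dr":[0,0,0],"gripper":-0.9}

```text
time_s: 41.28
tcp_pos: [0.5822, 0.3904, 0.0037]
eef_rot: [[-1.0, -0.004, -0.001], [-0.004, 1.0, -0.001], [0.001, -0.001, -1.0]]
force: [-0.1, 0.0, -0.4]
opening: 0.0159
```

```bash
python3 -c "
from h import *
go((.581,.391,.002))"
```

```text
turn 0 x [0. 0. 0.] | shift 1 x [0.047 0.024 0.067] tot [0.05 0.02 0.07]
tcp [0.5822 0.3904 0.0037] q [-29.  61. -17.  82.  23.  41.  35.] F [-0.1  0.  -0.4] op 0.0159 t 41.27
```

Release, rise and move aside for the final check.

Emit:
servo_tool:
  deltas:
    - {"dp":[0,0,0.08],"dr":[0,0,0],"gripper":-0.5}
    - {"dp":[0,0,0],"dr":[0,0,0],"gripper":-0.3}
    - {"dp":[0,0,0],"dr":[0,0,0],"gripper":-0.1}
    - {"dp":[0,0,-0.3],"dr":[0,0,0],"gripper":-0.1}
    - {"dp":[0,0,-0.9],"dr":[0,0,0],"gripper":-0.1}
    - {"dp":[0,0,-0.95],"dr":[0,0,0],"gripper":0}
    - {"dp":[0.9,0,-0.95],"dr":[0,0,0],"gripper":0}
    - {"dp":[0.9,0.5,-0.95],"dr":[0,0,0],"gripper":0}
    - {"dp":[0.95,0.95,-0.95],"dr":[0,0,0],"gripper":0}
    - {"dp":[0.95,0.95,-0.5],"dr":[0,0,0],"gripper":0}
    - {"dp":[0.95,0.95,0],"dr":[0,0,0],"gripper":0}
    - {"dp":[0.95,0.95,0],"dr":[0,0,0],"gripper":0}

```text
time_s: 42.78
tcp_pos: [0.4416, 0.4989, 0.1422]
eef_rot: [[-1.0, -0.004, 0.001], [-0.004, 1.0, 0.002], [-0.001, 0.002, -1.0]]
force: [0.1, -0.3, 0.8]
opening: 0.0441
```

Emit:
servo_tool:
  deltas:
    - {"dp":[0.95,0.95,0],"dr":[0,0,0],"gripper":0}
    - {"dp":[0.95,0.95,0],"dr":[0,0,0],"gripper":0}
    - {"dp":[0.95,0.95,0],"dr":[0,0,0],"gripper":0}
    - {"dp":[0,0,0],"dr":[0,0,0],"gripper":0}

```text
time_s: 43.28
tcp_pos: [0.3666, 0.572, 0.1418]
eef_rot: [[-1.0, -0.01, -0.002], [-0.01, 1.0, 0.004], [0.002, 0.004, -1.0]]
force: [-0.1, 0.0, -0.1]
opening: 0.044
```

```bash
python3 - <<'E'
from h import *
im,C,s=shot("top","tf");hsv=cv2.cvtColor(im,cv2.COLOR_RGB2HSV);H,S,V=[hsv[...,i].astype(int) for i in range(3)]
print(s["tcp_pos"],s["time_s"])
for z in (.030,.033):
    try: scoop(im,C,z=z,roi=(135,155,190,240))
    except Exception as e: print(e)
for n,m,roi,z in [("cup",(S<60)&(V>110),(320,165,366,215),.052),("bowl",(S>25)&(S<110)&(V>90),(262,160,318,212),.080),
 ("lid",(S<60)&(V>120),(215,165,258,212),.110),("dark",V<75,(275,222,330,250),.030),("tin",(H>30)&(H<90)&(V<110),(380,185,428,222),.111)]:
    print(n,*rect(blob((m*255).astype(np.uint8),roi),z,C))
sd=cv2.imread("pics/side0.png");si,_,_=shot("side")
a=cv2.resize(im[150:260,135:425,::-1],None,fx=2.6,fy=2.6);b=cv2.resize(si[140:330,215:360,::-1],None,fx=1.6,fy=1.6)
o=np.zeros((a.shape[0]+b.shape[0],a.shape[1],3),np.uint8);o[:a.shape[0]]=a;o[a.shape[0]:,:b.shape[1]]=b;cv2.imwrite("pics/final.png",o);print(o.shape)
E
```

```text
[0.36660148 0.57199519 0.14183848] 43.275
cup [544.9 392.7  29. ] len 134.7 dir [-0.998  0.068] ang from y 86.1 origin [587.8 389.8]
cup [544.5 391.9  29. ] len 134.4 dir [-0.998  0.068] ang from y 86.1 origin [587.4 389. ]
cup [ 593.9 -215.5] [77.7 71.6] 89.2
bowl [611.5 -38. ] [92.5 93.4] 25.4
lid [611.7 131.3] [48.8 50.2] 44.2
dark [460.9 -75.2] [ 55.  138.7] 17.0
tin [ 543.1 -405.3] [67.8 84.4] 5.4
(590, 754, 3)
```

View pics/final.png

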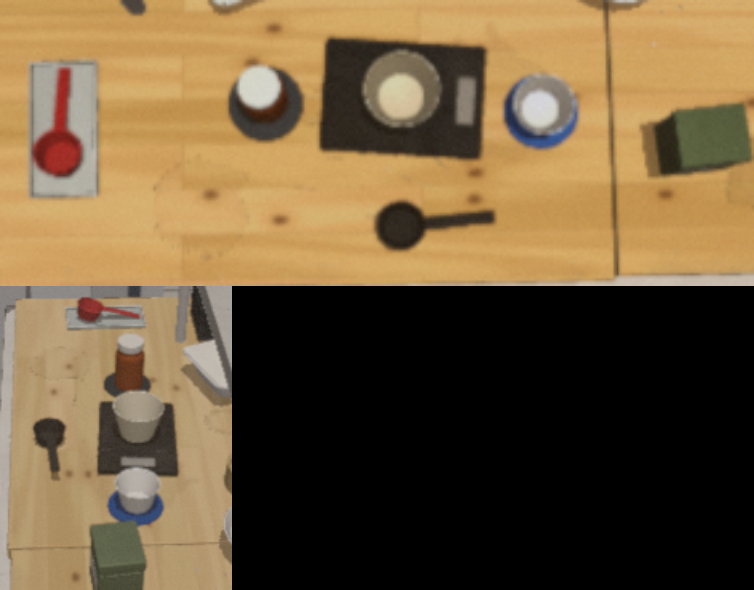

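All placed. In the final picture the red scoop lies in the rest (cup at (58,153)), and jar, bowl and cup stand upright on their places. The black scoop and the tin measure as they did at the start.

```bash
python3 -c "
from bench import *
print(hand_in())"
```

```text
the job is handed in; nothing more can be done
None
```

I set out the whole station and handed it in at about 43 s of the 96 s allowed. No verdict comes back, so the results below are from my last camera checks.

| Item | Where it is now | Offset from centre | Limit |
|---|---|---|---|
| Dip cup | upright on the blue coaster | about 3 mm | 15 mm |
| Rice bowl | upright on the scale | about 3 mm | 15 mm |
| Oil jar | upright on the grey coaster (the one by the rest) | about 3 mm | 15 mm |
| Red scoop | in the rest, open side up, about 4° off its axis | about 8 mm lengthwise as measured, 2 mm across | 15 mm, 12 mm |
| Black scoop, tin | not moved | under 1 mm | 20 mm |

- **Scoop position:** it shows shorter from above, so it is probably rocked back on its handle end, which the task allows. Corrected for that tilt, its origin is only about 2 mm from the rest's middle lengthwise.
- **What went wrong:** the first cup grips closed on nothing, the jar was held by its lid instead of its body, and the first scoop grip missed the handle. The real fingertips appear to sit about 10 mm short of the stated TCP. Gripping deeper fixed the cup and scoop, and the jar was carried safely by its lid.

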